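Pin the sliding cheek and gauge the slot of a strip-sizing jig

TASK

Lock the jig's sliding cheek: take the steel pin out of the tool block, drop it fully home through the hole in the cheek's foot and let go of it. Then take the taper gauge from the tool block, slide its blade gently straight down into the slot between the two upright cheeks until it drags snugly against both, and finish still holding the gauge upright at that depth so that it can be read; leave the mallet, the bowl and the offcut where they are.

Things in the scene. Friction and masses are not known exactly. Their poses are not given: they have to be found in the camera images.
- jig: Strip-sizing jig fixed on the bench: light wooden base 170 (x) x 90 (y) x 25 mm high, carrying two dark steel upright cheeks that face each other across a narrow slot. Origin on the bench, under the nominal slot; base spans x -115 to +55 mm. x of this frame points from the sliding cheek to the fixed cheek, z up; the slot runs along y. A plain 13.5 mm hole for the pin goes through the base at x = -75, y = 0 mm.
- slide (a joint): How far the sliding cheek has moved from its closed place towards the jig's -x, in m (0 to 0.02; starts at 0, where its foot hole lines up with the base hole). The cheek is an upright 14 mm thick, 56 mm wide (y), top 107 mm above the bench, slot face at jig x = -3 mm when closed, with a bright steel foot 90 x 60 x 10 mm lying on the base from jig x = -13 to -103 mm. Unpinned it slides away under about 1.5 N; pinned it has 1.5 to 2 mm of play.
- hole (a point): Centre of the pin hole, 35 mm above the bench, level with the top of the sliding cheek's foot (at its closed place). The 13.5 mm hole is lightly bevelled and goes on through foot and base to the bench, 35 mm deep.
- stop: Fixed cheek, bolted on the base anew for each job: upright dark steel 14 mm thick, 56 mm wide (y), 82 mm high, top 107 mm above the bench. Origin at the foot of its slot face, on the base (25 mm above the bench); the plate lies on its +x side, a low bolted foot beyond. Axes as the jig's. The slot between it and the closed sliding cheek is 4.5 to 6.5 mm wide, differing from job to job; both cheeks have a 4 to 5 mm bevel along the top of the slot.
- block: Dark wooden tool block fixed on the bench, 70 (x) x 170 (y) x 95 mm high, origin at the centre of its underside. The pin is parked in a 15 mm hole at y = -45 mm, the gauge in a slot 16 (x) x 31 (y) mm at y = +45 mm; both go right through.
- pin: Loose steel locking pin, about 80 g: shank 12 mm diameter and 34 mm long with its last 7 mm coned to 6 mm diameter, under a square wooden grip 22 x 22 x 60 mm tall, square to the block. Origin at the foot of the shank, z up along it. It stands with the grip's underside resting on the tool block; fully home in the jig, the grip rests on the cheek's foot and the pin's origin is about 1 mm above the bench.
- gauge: Loose taper gauge, about 100 g: steel wedge blade 85 mm long, 24 wide (y), thickness (x) 2.5 at the tip growing to 11 at the handle; wooden handle 22 (x) x 40 (y) x 56 mm tall, resting on the block's top. Origin mid-tip (blade centred), z up to the handle. The blade floats in the handle along x, +-4 mm, on 0.8 N/mm springs, so it centres itself. Snug some 25 to 65 mm into the slot, above the base.
- mallet: Bystander: turned wooden carver's mallet standing on its head, 84 mm diameter, 215 mm tall; origin at its underside.
- bowl: Bystander: small wooden bowl, 120 mm diameter, 45 mm high; origin at its underside.
- offcut: Bystander: offcut of light wood 150 x 45 x 28 mm lying on the bench; origin at its underside.
There are look-alikes about, which are no part of the job. Leave any purple or turquoise look-alike of the jig alone.

How it is judged:
By the outcome, as a careful person would: the job done as asked, in the order asked, and still so for the second after the job is handed in, while the arm keeps its last pose, push and grip.
It also fails if it takes over 72 s, if anything falls off the work surface, if the arm or the gripper's body presses on something with over 40 N, if the wrist force passes 120 N, or if a joint passes its speed limit or range.

ROBOT

A 6-joint arm with a two-finger parallel gripper is mounted at the origin on the work surface. World frame = base frame: x ahead of the robot, y to its left, z up, the work surface at z = 0. Lengths are in mm, angles in rad, forces in N, time in s.
With the tool pointing down it reaches from about 350 to 775 mm from the base axis. Payload 7.3 kg.
Tool frame: the origin (TCP) lies on the centre line of the jaws, within the pads' length; the fingertips stand 22 mm ahead of it and the grasp point (between the pads) lies 3 mm ahead of it; x points along the fingers, z is the direction in which the jaws open and shut, and the axes are right-handed (so a half turn about x gives the same grasp; the last joint's range is limited). The gripper opens to 92 mm and grips with 3 to 60 N. Pads are 19 mm wide; open, the fingers measure 130 mm over their backs; the gripper's body (75 mm by 190 mm) begins 47 mm behind the grasp point.
Start: joints at [-1.439, 0.342, 1.524, -0, 1.275, -0.146], TCP at [143.998, -504.883, 248.741] pointing down, gripper open.
Joint ranges: [-2.53, 2.53], [-0.77, 2.02], [0.04, 2.7], [-1, 4.14], [0.28, 2.66], [-3.11, 3.11]. Speed limits (rad/s): [2.57, 2.57, 3.14, 3.14, 3.14, 3.14].

INTERFACE

Orientations are given as [roll, pitch, yaw] about the fixed x, y, z axes, in that order (R = Rz(yaw) Ry(pitch) Rx(roll)).
In Python, from plant import readout, imaging, bot gives the robot as it stands.
- The arm moves only by the tool arm_command, never from a script. Its argument "plan" is a list of rows, each an object of numbers: "tx", "ty", "tz": the shift along the tool's x, y, z in cm; "wx", "wy", "wz": the turn, a rotation vector about the tool's x, y, z in rad; "jaw": the opening, from -1 (shut) to 1 (fully open). In form: [{"tx": .., "ty": .., "tz": .., "wx": .., "wy": .., "wz": .., "jaw": ..}, ...]. A call has 1 to 20 rows; each row shifts and turns the commanded pose from where the row before left it, along the tool's axes as they then stand; what a row does not reach is not made up. A row lasts 1/10 s, in which the tool goes at most 50 mm and 8.59 degrees, less where a joint would pass 70% of its speed; a pose out of reach is approached as far as the arm can. A call with a gripper value outside its range is refused whole. The fingers move at their own pace and stop on an object; the grip force is fixed at half the most. Time passes only in rows, so rows that do not move let the fingers close. It gives the time, the measured TCP pose, the force and the opening at its end, in the units of the state.
- readout.get_obs(): the state, without advancing time (a new reading comes with each control period).
- imaging.capture(name): name is "scene" or "top"; returns the picture (384x512x3 uint8, blue, green, red); there is no depth.
- imaging.get_calibration(name): a dict with "fx", "fy", "cx", "cy" (pixels), "position" and "rotation" of the camera in the world. Camera axes: x right, y up, looking along -z (the intrinsics and any distortion apply to the point x, -y, -z); pixel columns grow to the right and rows downward; lengths in mm; the calibration is good to about 2 mm. A picture is of the moment at which its call begins. get_calibration takes no time and is no camera call.
- bot.close_job(): hands the job in, once; it reports no verdict.
The state is a dict: "time": time; "joint_positions": joint angles; "dq": joint speeds; "tau": joint torques, N m; "tool_pos": TCP position; "tcp_rot": TCP orientation; "contact_force": force on the tool from outside, world axes, zero at the start; "moment": the same for the moment, N m; "grip_width": finger opening in mm.
Only numpy, scipy, OpenCV 4.12 (cv2) and the standard library are available. Lean on these libraries where they do the work, as an engineer would, in place of code of your own. Each camera call takes 0.05 s, during which the arm holds its last target.

## Working session

There is one attempt and no reset: what is moved stays moved. The work goes in short steps, Python scripts to look and compute and a tool call to move; the robot and the scene stay as the last step left them, time stands still between calls to the robot, and variables do not carry over. Pictures are saved under pics/ and viewed, and the job is handed in when it is done.

Besides the shell and the picture viewer there is one more tool, called after "Call:" by a JSON object that holds its "fn" and its "kwargs", one argument or row to a line. arm_command: Moves the arm, as the interface text tells. Its arguments: {"type":"object","properties":{"plan":{"type":"array"}},"required":["plan"]}

```bash
ls; mkdir -p pics
python3 - <<'E'
from plant import readout, imaging, bot
import cv2
o=readout.get_obs()
print(o)
for n in("scene","top"):
    im=imaging.capture(n); cv2.imwrite(f"pics/{n}0.png",im); print(n,imaging.get_calibration(n))
E
```

```text
pics
{'time': 0.0, 'joint_positions': array([-1.43897293e+00,  3.42712391e-01,  1.52504104e+00, -4.37916420e-06,
        1.27540432e+00, -1.46006876e-01]), 'dq': array([ 8.26008429e-05, -1.15013302e-04, -3.81885140e-04, -5.05224636e-04,
        1.42615501e-03,  8.20737369e-04]), 'tau': array([-1.46079372e-03, -4.31244493e+01, -2.44222391e+01,  7.15115061e-02,
        5.58469445e-02, -1.30600365e-04]), 'tool_pos': array([ 143.9569746 , -504.47542236,  248.04192118]), 'tcp_rot': array([2.99826132, 1.56923122, 1.70529654]), 'contact_force': array([-0.07710626,  0.51039945, -0.54644493]), 'moment': array([ 0.00463712, -0.00196224, -0.0005714 ]), 'grip_width': 91.57417012686597}
scene {'fx': 361.1445758850952, 'fy': 361.1445758850952, 'cx': 259.0616255713547, 'cy': 192.4625782074268, 'position': array([1084.60021967, -425.23705397, 1016.38076703]), 'rotation': array([ 0.62594789, -0.00192794,  0.89184801])}
top {'fx': 389.69564597230743, 'fy': 389.69564597230743, 'cx': 253.60070458401998, 'cy': 186.89495789430978, 'position': array([ 433.60275886,  -17.05225506, 1176.60102473]), 'rotation': array([ 0.12259765,  0.01043491, -1.55594594])}
```

View pics/scene0.png

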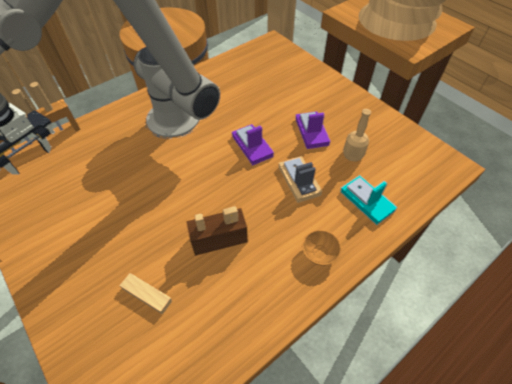

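View pics/top0.png

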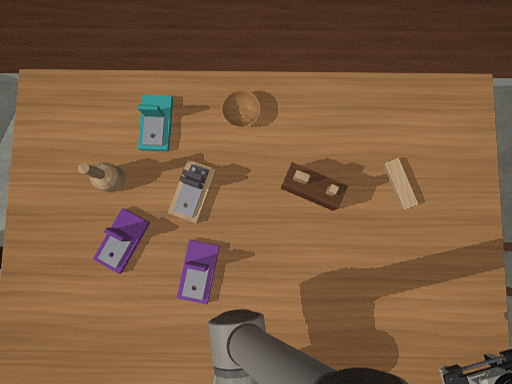

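The jig is the light wooden one, at about (192,190) in top and (300,177) in scene. The purple ones (122,240 and 198,270) and the turquoise one (155,122) are look-alikes. The tool block is at (314,187) in top. I'll enlarge both to confirm.

View pics/c1.png

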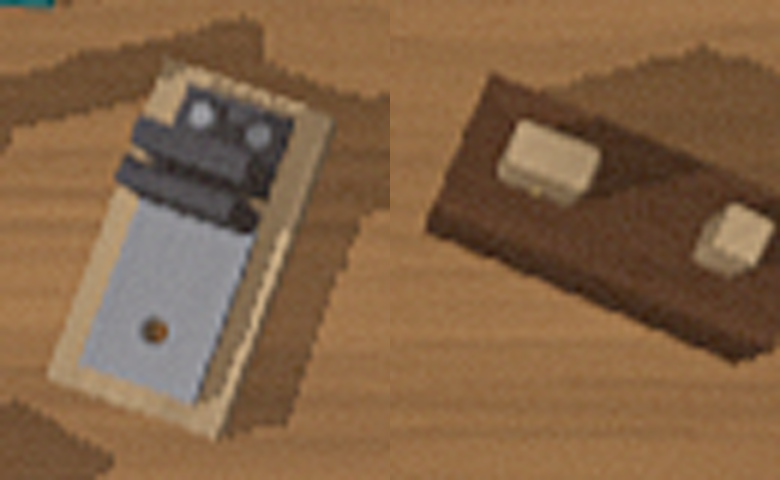

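View pics/c2.png

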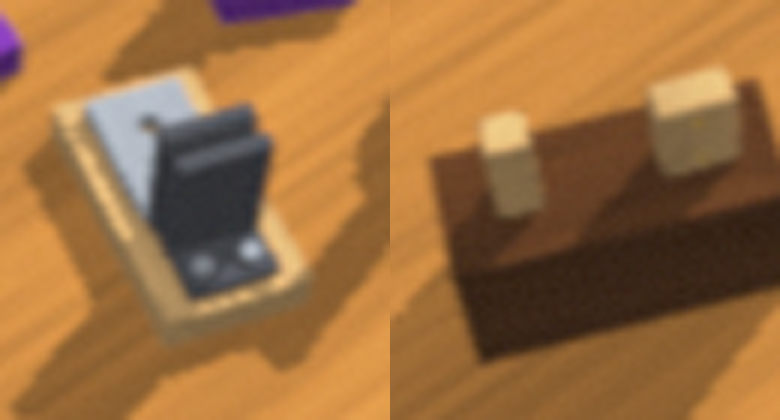

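Both views agree. The hole is at about top px (185.5,205), the gauge is the larger handle at about (366,177) in top, and the pin is the small grip at about (397,190). Next I'll measure them.

```bash
cat > h.py <<'E'
import numpy as np,cv2
from scipy.spatial.transform import Rotation as R
from plant import imaging
def cal(n):
    c=imaging.get_calibration(n); return c,R.from_euler('xyz',c['rotation']).as_matrix(),np.array(c['position'])
def ray(n,u,v):
    c,M,p=cal(n); d=M@np.array([(u-c['cx'])/c['fx'],-(v-c['cy'])/c['fy'],-1]); return p,d/np.linalg.norm(d)
def onz(n,u,v,z):
    p,d=ray(n,u,v); return p+d*(z-p[2])/d[2]
def proj(n,P):
    c,M,p=cal(n); q=M.T@(np.array(P,float)-p); return np.array([c['cx']+c['fx']*q[0]/-q[2],c['cy']-c['fy']*q[1]/-q[2]])
def tri(u1,u2):
    p,d=ray("top",*u1);q,e=ray("scene",*u2)
    A=np.stack([d,-e],1);s=np.linalg.lstsq(A,q-p,rcond=None)[0]
    a=p+d*s[0];b=q+e*s[1];return (a+b)/2,np.linalg.norm(a-b)
E
python3 - <<'E'
from h import *
t=cv2.imread("pics/top0.png"); s=cv2.imread("pics/scene0.png")
# block: print gray of grips
for n,im,(x,y,w,h) in(("top",t,(278,158,74,56)),("scene",s,(184,200,68,56))):
    b=im[y:y+h,x:x+w].astype(int); 
    bright=(b[...,2]>140)&(b[...,0]>90)
    m=cv2.medianBlur(bright.astype(np.uint8)*255,3)
    k,l,st,ce=cv2.connectedComponentsWithStats(m)
    for i in range(1,k):
        if st[i,4]>8:
            ys,xs=np.where(l==i); r=cv2.minAreaRect(np.stack([xs,ys],1).astype(np.float32))
            print(n,st[i],ce[i]+[x,y],r[1],r[2], im[y:y+h,x:x+w][l==i].mean(0))
    out=im[y:y+h,x:x+w].copy(); out=cv2.resize(out,None,fx=10,fy=10,interpolation=cv2.INTER_NEAREST)
    cv2.imwrite(f"pics/b_{n}.png",out)
for n,im,(x,y,w,h) in(("top",t,(164,155,56,60)),("scene",s,(276,150,48,50))):
    cv2.imwrite(f"pics/j_{n}.png",cv2.resize(im[y:y+h,x:x+w],None,fx=10,fy=10,interpolation=cv2.INTER_CUBIC))
E
```

```text
top [ 16  13  15  11 103] [301.29126214 175.66990291] (14.161978721618652, 7.373592853546143) 20.556045532226562 [108.39805825 142.7184466  169.7961165 ]
top [51 27  9  9 57] [333.10526316 188.77192982] (7.155416965484619, 7.602630138397217) 26.56505012512207 [113.07017544 148.56140351 176.10526316]
scene [39  6 14  8 79] [229.86075949 209.69620253] (6.008327484130859, 13.597792625427246) 71.56504821777344 [117.24050633 179.79746835 221.44303797]
scene [11 13  8  8 50] [198.38 216.62] (7.0, 7.0) 90.0 [119.66 184.1  225.04]
```

View pics/b_top.png

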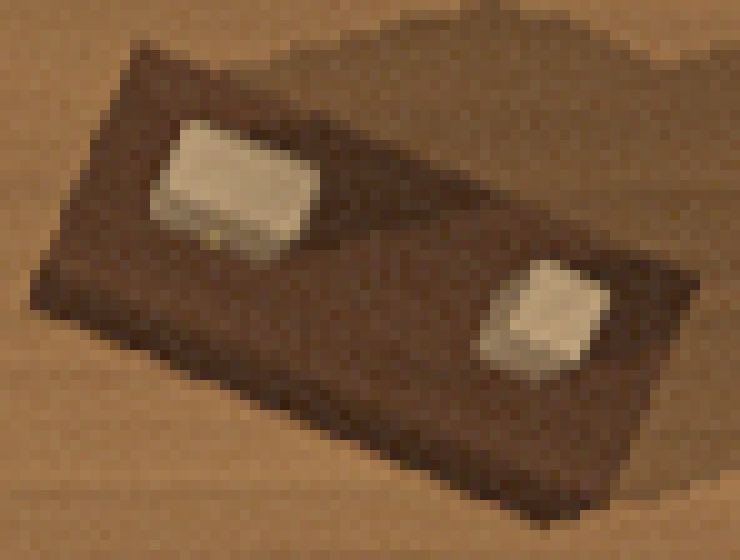

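View pics/b_scene.png

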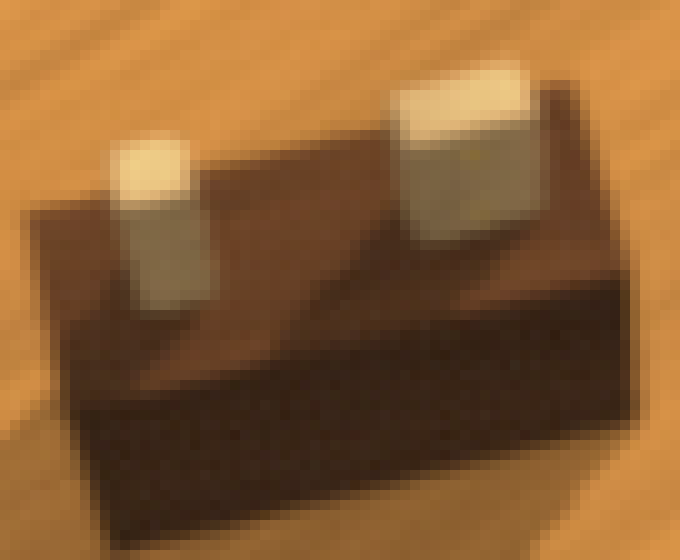

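View pics/j_top.png

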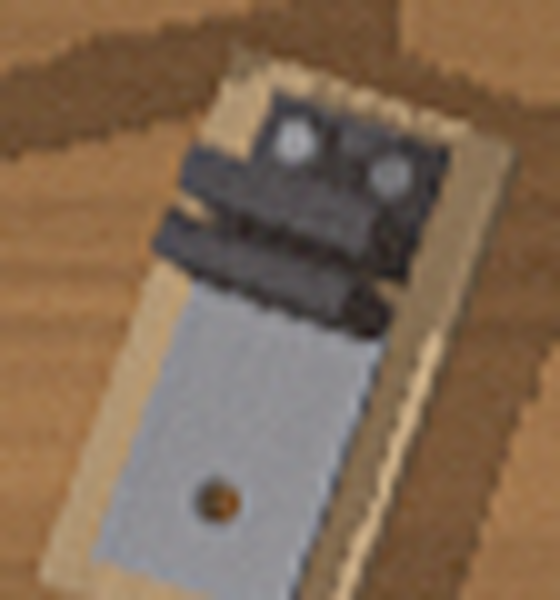

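View pics/j_scene.png

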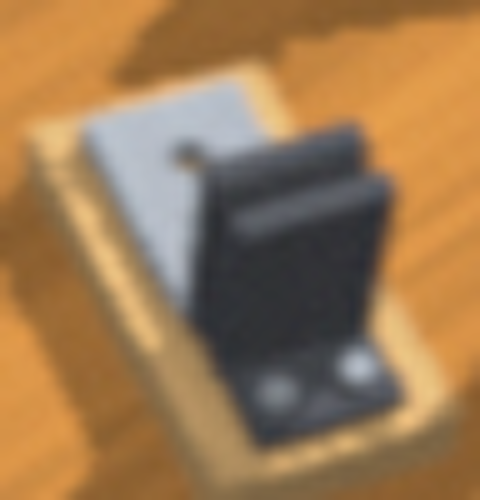

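```bash
cat > m.py <<'E'
from h import *
def ang(a,b): d=b-a; return np.degrees(np.arctan2(d[1],d[0]))
np.set_printoptions(precision=1,suppress=True)
B=[(278+u/10-.5,158+v/10-.5) for u,v in((135,40),(700,280),(600,502),(33,275))]
W=[onz("top",*p,95) for p in B]
for w in W: print("block",w)
for i in range(4): print(np.linalg.norm(W[i]-W[(i+1)%4]),ang(W[i],W[(i+1)%4]))
print("c",np.mean(W,0))
S=[(184+u/10-.5,200+v/10-.5) for u,v in((28,210),(575,83),(630,275),(75,408))]
V=[onz("scene",*p,95) for p in S]
for w in V: print("blockS",w)
for i in range(4): print(np.linalg.norm(V[i]-V[(i+1)%4]),ang(V[i],V[(i+1)%4]))
print("c",np.mean(V,0))
print("pin",onz("top",333.1,188.77,155),onz("scene",198.38,216.62,155),tri((333.1,188.77),(198.38,216.62)))
print("gauge",onz("top",301.5,175.6,151),onz("scene",229.86,209.7,151),tri((301.5,175.6),(229.86,209.7)))
print("hole",onz("top",185.2,204.5,35),onz("scene",294.3,164.7,35),tri((185.2,204.5),(294.3,164.7)))
t=cv2.imread("pics/top0.png");s=cv2.imread("pics/scene0.png")
# jig foot mask (bluish grey steel)
for n,im,(x,y,w,h) in(("top",t,(164,155,56,72)),("scene",s,(276,150,48,50))):
    b=im[y:y+h,x:x+w].astype(int)
    m=((b[...,0]>b[...,2]-12)&(b.mean(2)>110)).astype(np.uint8)
    k,l,st,ce=cv2.connectedComponentsWithStats(m); i=1+np.argmax(st[1:,4])
    c=max(cv2.findContours((l==i).astype(np.uint8),cv2.RETR_EXTERNAL,cv2.CHAIN_APPROX_NONE)[0],key=cv2.contourArea)
    P=np.array([onz(n,*(q+[x,y]),35)[:2] for q in c[:,0]],np.float32)
    print(n,"foot",cv2.minAreaRect(P),cv2.boxPoints(cv2.minAreaRect(P)))
E
python3 m.py
```

```text
block [ 640.2 -108.    95. ]
block [ 574.2 -265.8   95. ]
block [ 511.7 -237.2   95. ]
block [573.1 -79.8  95. ]
170.98351447941178 -112.70876739580918
68.64573242584123 155.4216647334698
168.97833877321867 68.72272402949173
72.83077363152469 -22.851638513000967
c [ 574.8 -172.7   95. ]
blockS [ 511.7 -239.2   95. ]
blockS [577.7 -84.8  95. ]
blockS [ 641.8 -113.2   95. ]
blockS [ 576.7 -264.3   95. ]
167.91675846478626 66.82343756342246
70.05440614505987 -23.864094785829867
164.54280141035753 -113.29579007450866
69.75299538493545 158.90510213487
c [ 577.  -175.4   95. ]
pin [ 557.2 -214.   155. ] [ 559.4 -218.1  155. ] (array([ 557.2, -216. ,  150.3]), np.float64(2.3856832881433596))
gauge [ 591.8 -131.3  151. ] [ 593.8 -134.3  151. ] (array([ 592. , -132.4,  147.2]), np.float64(1.4361322149765168))
hole [519.2 197.3  35. ] [517.4 195.7  35. ] (array([518.5, 196.2,  35.9]), np.float64(2.3194999990986696))
top foot ((533.7274169921875, 191.280517578125), (59.397850036621094, 85.37031555175781), 71.57129669189453) [[483.8 176.6]
 [564.8 149.6]
 [583.6 206. ]
 [502.6 233. ]]
scene foot ((533.1587524414062, 187.46197509765625), (59.560768127441406, 82.43245697021484), 71.46975708007812) [[484.6 172.3]
 [562.8 146.1]
 [581.7 202.6]
 [503.5 228.8]]
```

```bash
cat > m2.py <<'E'
from h import *
from m import ang
J=[(160+u/6-.5,150+v/6-.5) for u,v in((165,60),(335,117),(217,440),(48,375))]
W=[onz("top",*p,25) for p in J]
for i in range(4): print(W[i],np.linalg.norm(W[i]-W[(i+1)%4]),ang(W[i],W[(i+1)%4]))
print("base centre",np.mean(W,0))
# cheek tops, z=107: outer corners of both cheeks in j_top crop
for n,(u,v) in {"stop far L":(190,150),"slot L":(195,205),"slot R":(395,275),"cheek L near":(155,245),"cheek R near":(385,340)}.items():
    print(n,onz("top",164+u/10-.5,155+v/10-.5,107))
c=np.array([518.9,195.5]);
for a in(-18.4,-20,-22):
    print(a,c+75*np.array([np.cos(np.radians(a)),np.sin(np.radians(a))]))
E
python3 m2.py | tail -13
```

```text
[655.6 198.7  25. ] 90.51149438723444 -107.91570158470003
[627.8 112.6  25. ] 170.2665561339088 161.60573440831442
[466.2 166.3  25. ] 89.9929120692634 70.03254739392769
[497.  250.9  25. ] 167.04081808910368 -18.2058370401755
base centre [561.7 182.1  25. ]
stop far L [611.4 194.9 107. ]
slot L [595.9 192.9 107. ]
slot R [577.  136.6 107. ]
cheek L near [584.5 203.6 107. ]
cheek R near [558.8 138.8 107. ]
-18.4 [590.1 171.8]
-20 [589.4 169.8]
-22 [588.4 167.4]
```

```bash
cat > g.py <<'E'
import sys
from h import *
from plant import readout
np.set_printoptions(precision=3,suppress=True)
def go(P,jawdeg):
    """grasp point target P (mm), jaw direction angle (deg)"""
    o=readout.get_obs(); Rc=R.from_euler('xyz',o['tcp_rot']).as_matrix()
    best=None
    for s in(0,180):
        a=np.radians(jawdeg+s); z=np.array([np.cos(a),np.sin(a),0]); x=np.array([0,0,-1.]); Rt=np.stack([x,np.cross(z,x),z],1)
        rv=R.from_matrix(Rc.T@Rt).as_rotvec()
        if best is None or np.linalg.norm(rv)<np.linalg.norm(best): best=rv
    g=o['tool_pos']+Rc[:,0]*3
    print("t",o['time'],"grasp",g,"jaw ang",np.degrees(np.arctan2(Rc[1,2],Rc[0,2])),"xaxis",Rc[:,0],"q6",o['joint_positions'],"F",o['contact_force'],"w",o['grip_width'])
    print("shift cm (current tool axes)",Rc.T@(np.array(P)-g)/10,"rotvec",best)
if __name__=="__main__": go([float(v) for v in sys.argv[1:4]],float(sys.argv[4]))
E
python3 g.py 558 -216 200 67.5; python3 g.py 558 -216 200 157.5
python3 -c "
from h import *
print(onz('top',107,185,0),onz('top',90,168,215))"
```

```text
t 0.1 grasp [ 143.965 -504.521  245.132] jaw ang -74.07876633214538 xaxis [-0.     0.001 -1.   ] q6 [-1.439  0.343  1.525 -0.     1.275 -0.146] F [0.728 0.62  0.176] w 91.94449882803842
shift cm (current tool axes) [  4.543  47.729 -16.382] rotvec [ 0.671 -0.001  0.   ]
t 0.1 grasp [ 143.965 -504.521  245.132] jaw ang -74.07876633214538 xaxis [-0.     0.001 -1.   ] q6 [-1.439  0.343  1.525 -0.     1.275 -0.146] F [0.728 0.62  0.176] w 91.94449882803842
shift cm (current tool axes) [  4.543  47.729 -16.382] rotvec [-0.9   -0.001 -0.001]
[578.14476324 445.48885346   0.        ] [594.1822626  406.47717815 215.        ]
```

Call:
{"fn": "arm_command", "kwargs": {
  "plan": [
    {"ty": 2, "tz": -0.7, "jaw": 0},
    {"ty": 3.5, "tz": -1.2, "jaw": 0},
    {"ty": 4, "tz": -1.4, "jaw": 0},
    {"ty": 4, "tz": -1.4, "jaw": 0},
    {"ty": 4, "tz": -1.4, "jaw": 0},
    {"ty": 4, "tz": -1.4, "jaw": 0},
    {"ty": 4, "tz": -1.4, "jaw": 0},
    {"ty": 4, "tz": -1.4, "jaw": 0},
    {"ty": 4, "tz": -1.4, "jaw": 0},
    {"ty": 4, "tz": -1.4, "jaw": 0},
    {"ty": 4, "tz": -1.3, "jaw": 0},
    {"ty": 3.5, "tz": -1.1, "jaw": 0},
    {"ty": 2.5, "tz": -0.9, "jaw": 0},
    {"wx": 0.1, "jaw": 0},
    {"wx": 0.12, "jaw": 0},
    {"wx": 0.12, "jaw": 0},
    {"wx": 0.12, "jaw": 0},
    {"wx": 0.12, "jaw": 0},
    {"wx": 0.09, "jaw": 0},
    {"jaw": 0}
  ]
}}

```text
invalid input at $.plan[0]: expected keys tx, ty, tz, wx, wy, wz, jaw
```

```bash
python3 g.py 558 -216 140 67.5
```

```text
t 0.1 grasp [ 143.965 -504.521  245.132] jaw ang -74.07876633214538 xaxis [-0.     0.001 -1.   ] q6 [-1.439  0.343  1.525 -0.     1.275 -0.146] F [0.728 0.62  0.176] w 91.94449882803842
shift cm (current tool axes) [ 10.543  47.728 -16.374] rotvec [ 0.671 -0.001  0.   ]
```

Call:
{"fn": "arm_command", "kwargs": {
  "plan": [
    {"tx": 0, "ty": 2, "tz": -0.7, "wx": 0, "wy": 0, "wz": 0, "jaw": 0},
    {"tx": 0, "ty": 3.5, "tz": -1.2, "wx": 0, "wy": 0, "wz": 0, "jaw": 0},
    {"tx": 0, "ty": 4, "tz": -1.4, "wx": 0, "wy": 0, "wz": 0, "jaw": 0},
    {"tx": 0, "ty": 4, "tz": -1.4, "wx": 0, "wy": 0, "wz": 0, "jaw": 0},
    {"tx": 0, "ty": 4, "tz": -1.4, "wx": 0, "wy": 0, "wz": 0, "jaw": 0},
    {"tx": 0, "ty": 4, "tz": -1.4, "wx": 0, "wy": 0, "wz": 0, "jaw": 0},
    {"tx": 0, "ty": 4, "tz": -1.4, "wx": 0, "wy": 0, "wz": 0, "jaw": 0},
    {"tx": 0, "ty": 4, "tz": -1.4, "wx": 0, "wy": 0, "wz": 0, "jaw": 0},
    {"tx": 0, "ty": 4, "tz": -1.4, "wx": 0, "wy": 0, "wz": 0, "jaw": 0},
    {"tx": 0, "ty": 4, "tz": -1.4, "wx": 0, "wy": 0, "wz": 0, "jaw": 0},
    {"tx": 0, "ty": 4, "tz": -1.3, "wx": 0, "wy": 0, "wz": 0, "jaw": 0},
    {"tx": 0, "ty": 3.5, "tz": -1.1, "wx": 0, "wy": 0, "wz": 0, "jaw": 0},
    {"tx": 0, "ty": 2.7, "tz": -0.9, "wx": 0, "wy": 0, "wz": 0, "jaw": 0},
    {"tx": 0, "ty": 0, "tz": 0, "wx": 0.1, "wy": 0, "wz": 0, "jaw": 0},
    {"tx": 0, "ty": 0, "tz": 0, "wx": 0.12, "wy": 0, "wz": 0, "jaw": 0},
    {"tx": 0, "ty": 0, "tz": 0, "wx": 0.12, "wy": 0, "wz": 0, "jaw": 0},
    {"tx": 0, "ty": 0, "tz": 0, "wx": 0.12, "wy": 0, "wz": 0, "jaw": 0},
    {"tx": 0, "ty": 0, "tz": 0, "wx": 0.12, "wy": 0, "wz": 0, "jaw": 0},
    {"tx": 0, "ty": 0, "tz": 0, "wx": 0.09, "wy": 0, "wz": 0, "jaw": 0},
    {"tx": 0, "ty": 0, "tz": 0, "wx": 0, "wy": 0, "wz": 0, "jaw": 0}
  ]
}}

```text
time: 2.1
tool_pos: [557.6, -216.3, 248.2]
tcp_rot: [-1.602, 1.57, 2.718]
contact_force: [-0.0, -1.2, 0.2]
grip_width: 46.0
```

```bash
python3 g.py 558 -216 140 67.5
```

```text
t 2.1 grasp [ 557.553 -216.263  245.207] jaw ang -112.51278991547842 xaxis [-0.001  0.    -1.   ] q6 [-0.498  0.478  1.312 -0.     1.352  1.466] F [-0.03  -1.218  0.244] w 46.0383614846064
shift cm (current tool axes) [10.521  0.042 -0.041] rotvec [-0.    -0.     0.001]
```

Call:
{"fn": "arm_command", "kwargs": {
  "plan": [
    {"tx": 2, "ty": 0, "tz": 0, "wx": 0, "wy": 0, "wz": 0, "jaw": 0},
    {"tx": 2, "ty": 0, "tz": 0, "wx": 0, "wy": 0, "wz": 0, "jaw": 0},
    {"tx": 2, "ty": 0, "tz": 0, "wx": 0, "wy": 0, "wz": 0, "jaw": 0},
    {"tx": 1.5, "ty": 0, "tz": 0, "wx": 0, "wy": 0, "wz": 0, "jaw": 0},
    {"tx": 1, "ty": 0, "tz": 0, "wx": 0, "wy": 0, "wz": 0, "jaw": 0},
    {"tx": 1, "ty": 0, "tz": 0, "wx": 0, "wy": 0, "wz": 0, "jaw": 0},
    {"tx": 1, "ty": 0, "tz": 0, "wx": 0, "wy": 0, "wz": 0, "jaw": 0}
  ]
}}

```text
time: 2.8
tool_pos: [558.0, -216.5, 143.4]
tcp_rot: [1.378, 1.57, -0.584]
contact_force: [0.2, 0.4, -0.4]
grip_width: 46.0
```

```bash
python3 - <<'E'
from h import *
t=imaging.capture("top");s=imaging.capture("scene")
cr=lambda im,x,y,w,h,k:cv2.resize(im[y:y+h,x:x+w],None,fx=k,fy=k,interpolation=cv2.INTER_CUBIC)
cv2.imwrite("pics/p1.png",np.hstack([cr(t,290,150,70,80,5),cr(s,170,185,70,80,5)]))
E
python3 g.py 558 -216 140 67.5
```

```text
t 2.9 grasp [ 557.161 -216.065  139.394] jaw ang -112.44253538733305 xaxis [-0.002  0.001 -1.   ] q6 [-0.498  0.572  1.459 -0.     1.113  1.464] F [ 0.213  0.765 -0.687] w 46.121404949824885
shift cm (current tool axes) [-0.061  0.075 -0.038] rotvec [ 0.001 -0.     0.002]
```

View pics/p1.png

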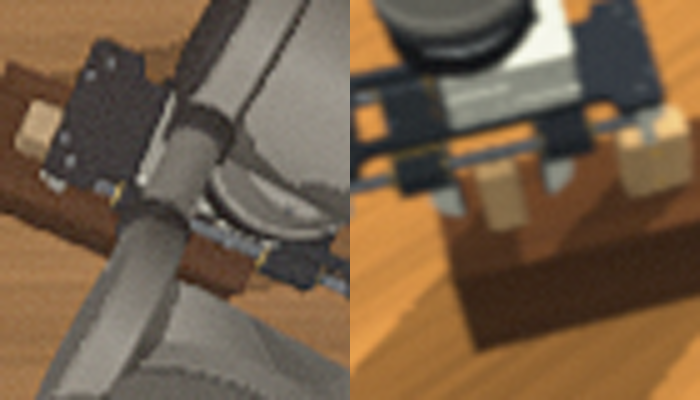

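The scene view shows the pin grip (crop px 500,195) between the two open fingers (455 and 560). I'll close and lift.

Call:
{"fn": "arm_command", "kwargs": {
  "plan": [
    {"tx": 0, "ty": 0, "tz": 0, "wx": 0, "wy": 0, "wz": 0, "jaw": -1},
    {"tx": 0, "ty": 0, "tz": 0, "wx": 0, "wy": 0, "wz": 0, "jaw": -1},
    {"tx": 0, "ty": 0, "tz": 0, "wx": 0, "wy": 0, "wz": 0, "jaw": -1},
    {"tx": 0, "ty": 0, "tz": 0, "wx": 0, "wy": 0, "wz": 0, "jaw": -1},
    {"tx": 0, "ty": 0, "tz": 0, "wx": 0, "wy": 0, "wz": 0, "jaw": -1},
    {"tx": 0, "ty": 0, "tz": 0, "wx": 0, "wy": 0, "wz": 0, "jaw": -1}
  ]
}}

```text
time: 3.5
tool_pos: [558.0, -216.5, 144.3]
tcp_rot: [1.4, 1.57, -0.563]
contact_force: [-1.3, 0.6, 2.5]
grip_width: 22.3
```

```bash
python3 g.py 558 -216 140 67.5
```

```text
t 3.5 grasp [ 557.985 -216.521  141.286] jaw ang -112.4712180477572 xaxis [ 0.001 -0.001 -1.   ] q6 [-0.498  0.569  1.457 -0.     1.114  1.465] F [-1.269  0.622  2.477] w 22.275724581402166
shift cm (current tool axes) [ 0.129 -0.019 -0.049] rotvec [ 0.001  0.    -0.001]
```

Call:
{"fn": "arm_command", "kwargs": {
  "plan": [
    {"tx": -0.5, "ty": 0, "tz": 0, "wx": 0, "wy": 0, "wz": 0, "jaw": -1},
    {"tx": -1.5, "ty": 0, "tz": 0, "wx": 0, "wy": 0, "wz": 0, "jaw": -1},
    {"tx": -2, "ty": 0, "tz": 0, "wx": 0, "wy": 0, "wz": 0, "jaw": -1},
    {"tx": -2, "ty": 0, "tz": 0, "wx": 0, "wy": 0, "wz": 0, "jaw": -1},
    {"tx": -2, "ty": 0, "tz": 0, "wx": 0, "wy": 0, "wz": 0, "jaw": -1},
    {"tx": -2, "ty": 0, "tz": 0, "wx": 0, "wy": 0, "wz": 0, "jaw": -1},
    {"tx": -1.5, "ty": 0, "tz": 0, "wx": 0, "wy": 0, "wz": 0, "jaw": -1},
    {"tx": -0.5, "ty": 0, "tz": 0, "wx": 0, "wy": 0, "wz": 0, "jaw": -1},
    {"tx": 0, "ty": 0, "tz": 0, "wx": 0, "wy": 0, "wz": 0, "jaw": -1}
  ]
}}

```text
time: 4.4
tool_pos: [557.8, -216.4, 264.1]
tcp_rot: [1.416, 1.57, -0.547]
contact_force: [0.2, -0.1, -1.9]
grip_width: 21.7
```

```bash
python3 g.py 519.2 195 250 71.5
python3 - <<'E'
from h import *
s=imaging.capture("scene")
cv2.imwrite("pics/p2.png",cv2.resize(s[130:260,150:280],None,fx=4,fy=4,interpolation=cv2.INTER_CUBIC))
E
```

```text
t 4.4 grasp [ 557.806 -216.374  261.087] jaw ang -112.4722933346924 xaxis [ 0.001 -0.    -1.   ] q6 [-0.498  0.468  1.285 -0.     1.388  1.465] F [ 0.162 -0.072 -1.864] w 21.722456256771483
shift cm (current tool axes) [  1.088 -19.293 -36.538] rotvec [-0.069  0.    -0.001]
```

View pics/p2.png

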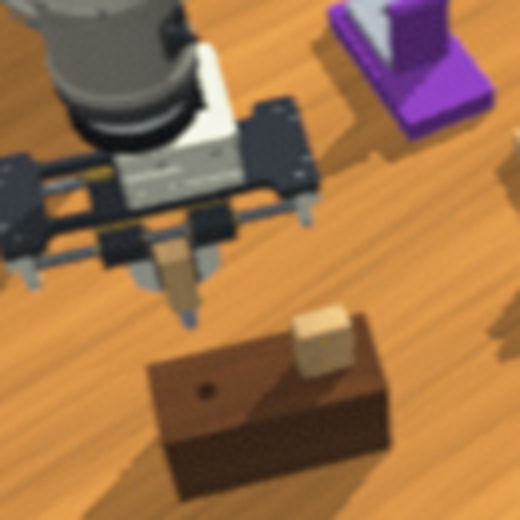

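Run:
```python
from h import *
p=proj("scene",[557.8,-216.4,182]);print(p,(p-[150,130]+.5)*4)
p=proj("scene",[557.8,-216.4,216]);print((p-[150,130]+.5)*4)
```

```text
[197.26674929 210.69084015] [191.06699715 324.76336058]
[184.11019721 297.0377783 ]
```

Call:
{"fn": "arm_command", "kwargs": {
  "plan": [
    {"tx": 0, "ty": -0.8, "tz": -1.5, "wx": 0, "wy": 0, "wz": 0, "jaw": -1},
    {"tx": 0, "ty": -1.6, "tz": -3, "wx": 0, "wy": 0, "wz": 0, "jaw": -1},
    {"tx": 0, "ty": -1.8, "tz": -3.4, "wx": 0, "wy": 0, "wz": 0, "jaw": -1},
    {"tx": 0, "ty": -1.8, "tz": -3.4, "wx": 0, "wy": 0, "wz": 0, "jaw": -1},
    {"tx": 0, "ty": -1.8, "tz": -3.4, "wx": 0, "wy": 0, "wz": 0, "jaw": -1},
    {"tx": 0, "ty": -1.8, "tz": -3.4, "wx": 0, "wy": 0, "wz": 0, "jaw": -1},
    {"tx": 0, "ty": -1.8, "tz": -3.4, "wx": 0, "wy": 0, "wz": 0, "jaw": -1},
    {"tx": 0, "ty": -1.8, "tz": -3.4, "wx": 0, "wy": 0, "wz": 0, "jaw": -1},
    {"tx": 0, "ty": -1.8, "tz": -3.4, "wx": 0, "wy": 0, "wz": 0, "jaw": -1},
    {"tx": 0, "ty": -1.8, "tz": -3.4, "wx": 0, "wy": 0, "wz": 0, "jaw": -1},
    {"tx": 0, "ty": -1.6, "tz": -3, "wx": 0, "wy": 0, "wz": 0, "jaw": -1},
    {"tx": 0, "ty": -0.9, "tz": -1.8, "wx": 0, "wy": 0, "wz": 0, "jaw": -1},
    {"tx": 0, "ty": 0, "tz": 0, "wx": -0.07, "wy": 0, "wz": 0, "jaw": -1},
    {"tx": 0, "ty": 0, "tz": 0, "wx": 0, "wy": 0, "wz": 0, "jaw": -1},
    {"tx": 0, "ty": 0, "tz": 0, "wx": 0, "wy": 0, "wz": 0, "jaw": -1}
  ]
}}

```text
time: 5.95
tool_pos: [518.2, 195.0, 263.1]
tcp_rot: [-1.002, 1.569, -2.897]
contact_force: [-0.3, 0.3, -0.2]
grip_width: 21.8
```

```bash
python3 g.py 519.2 195 130 71.5
```

```text
t 5.95 grasp [518.172 194.97  260.061] jaw ang -108.53473867814812 xaxis [-0.001 -0.    -1.   ] q6 [ 0.221  0.385  1.419 -0.     1.339  2.116] F [-0.253  0.283 -0.204] w 21.835791079415984
shift cm (current tool axes) [13.006  0.112 -0.045] rotvec [-0.001  0.001  0.001]
```

Call:
{"fn": "arm_command", "kwargs": {
  "plan": [
    {"tx": 1, "ty": 0.1, "tz": 0, "wx": 0, "wy": 0, "wz": 0, "jaw": -1},
    {"tx": 2, "ty": 0, "tz": 0, "wx": 0, "wy": 0, "wz": 0, "jaw": -1},
    {"tx": 2.5, "ty": 0, "tz": 0, "wx": 0, "wy": 0, "wz": 0, "jaw": -1},
    {"tx": 2.5, "ty": 0, "tz": 0, "wx": 0, "wy": 0, "wz": 0, "jaw": -1},
    {"tx": 2, "ty": 0, "tz": 0, "wx": 0, "wy": 0, "wz": 0, "jaw": -1},
    {"tx": 1.5, "ty": 0, "tz": 0, "wx": 0, "wy": 0, "wz": 0, "jaw": -1},
    {"tx": 1, "ty": 0, "tz": 0, "wx": 0, "wy": 0, "wz": 0, "jaw": -1},
    {"tx": 0.5, "ty": 0, "tz": 0, "wx": 0, "wy": 0, "wz": 0, "jaw": -1},
    {"tx": 0, "ty": 0, "tz": 0, "wx": 0, "wy": 0, "wz": 0, "jaw": -1}
  ]
}}

```text
time: 6.85
tool_pos: [519.7, 194.1, 133.1]
tcp_rot: [-0.937, 1.57, -2.831]
contact_force: [0.1, -0.5, -0.1]
grip_width: 21.4
```

```bash
python3 g.py 519.2 195 80 71.5
python3 - <<'E'
from h import *
from plant import readout
s=imaging.capture("scene")
cv2.imwrite("pics/p3.png",cv2.resize(s[140:205,255:330],None,fx=10,fy=8.9,interpolation=cv2.INTER_CUBIC))
t=imaging.capture("top")
cv2.imwrite("pics/p3t.png",cv2.resize(t[155:230,155:230],None,fx=7,fy=7,interpolation=cv2.INTER_CUBIC))
o=readout.get_obs(); print(o['tool_pos'])
p=proj("scene",o['tool_pos']-[0,0,82]); print("exp tip",p,(p-[255,140]+.5)*[10,8.9])
E
```

```text
t 6.85 grasp [519.684 194.072 130.134] jaw ang -108.50736588340479 xaxis [-0.001 -0.    -1.   ] q6 [ 0.219  0.512  1.598 -0.     1.032  2.113] F [ 0.148 -0.544 -0.088] w 21.390472198856212
shift cm (current tool axes) [ 5.013 -0.071 -0.076] rotvec [-0.     0.001  0.001]
[520.25872844 194.37278701 134.22805151]
exp tip [294.96730973 162.17439574] [404.67309732 201.80212212]
```

View pics/p3.png

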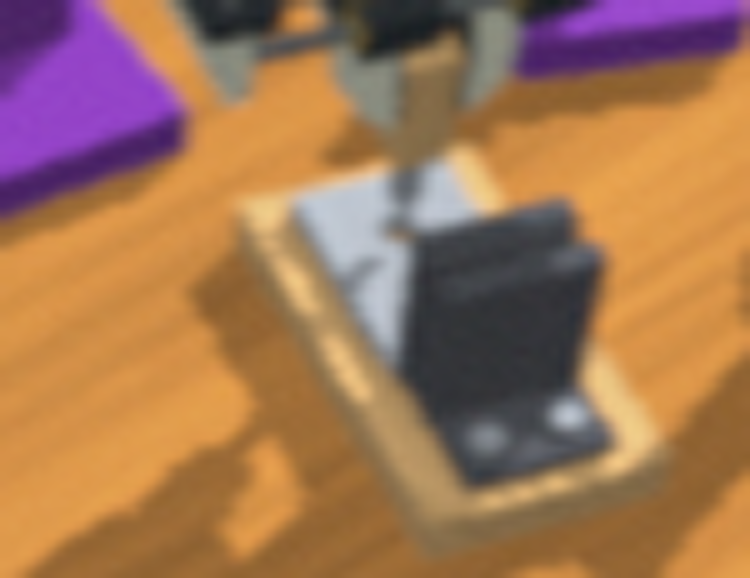

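View pics/p3t.png

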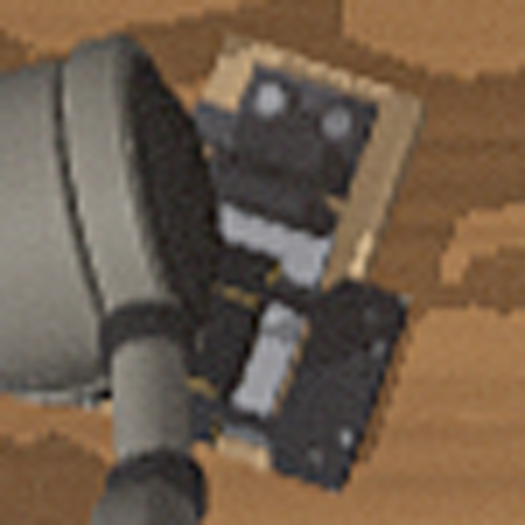

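Call:
{"fn": "arm_command", "kwargs": {
  "plan": [
    {"tx": 0.5, "ty": -0.07, "tz": -0.08, "wx": 0, "wy": 0, "wz": 0, "jaw": -1},
    {"tx": 0.5, "ty": 0, "tz": 0, "wx": 0, "wy": 0, "wz": 0, "jaw": -1},
    {"tx": 0.4, "ty": 0, "tz": 0, "wx": 0, "wy": 0, "wz": 0, "jaw": -1},
    {"tx": 0.3, "ty": 0, "tz": 0, "wx": 0, "wy": 0, "wz": 0, "jaw": -1},
    {"tx": 0.3, "ty": 0, "tz": 0, "wx": 0, "wy": 0, "wz": 0, "jaw": -1}
  ]
}}

```text
time: 7.45
tool_pos: [519.4, 195.3, 113.4]
tcp_rot: [-0.423, 1.571, -2.316]
contact_force: [0.4, -0.2, -1.8]
grip_width: 22.1
```

```bash
python3 g.py 519.2 195 80 71.5
python3 - <<'E'
from h import *
s=imaging.capture("scene")
cv2.imwrite("pics/p4.png",cv2.resize(s[140:205,255:330],None,fx=10,fy=8.9,interpolation=cv2.INTER_CUBIC))
E
```

```text
t 7.45 grasp [519.418 195.338 110.358] jaw ang -108.45920914395217 xaxis [-0. -0. -1.] q6 [ 0.222  0.537  1.619 -0.     0.986  2.115] F [ 0.363 -0.174 -1.842] w 22.12815168607015
shift cm (current tool axes) [ 3.036 -0.01   0.038] rotvec [0.001 0.    0.   ]
```

View pics/p4.png

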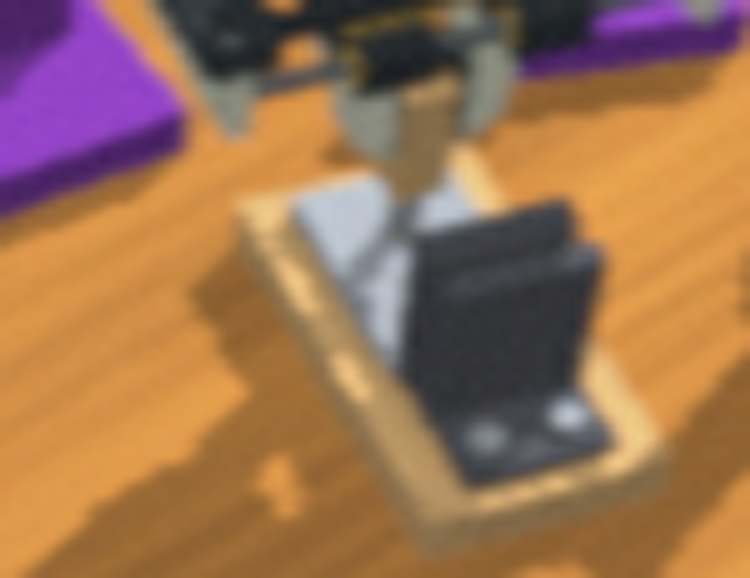

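The shank meets its own shadow at the hole (crop px 400,225) and the force is low, so I'll continue down.

Call:
{"fn": "arm_command", "kwargs": {
  "plan": [
    {"tx": 0.3, "ty": 0, "tz": 0, "wx": 0, "wy": 0, "wz": 0, "jaw": -1},
    {"tx": 0.3, "ty": 0, "tz": 0, "wx": 0, "wy": 0, "wz": 0, "jaw": -1},
    {"tx": 0.3, "ty": 0, "tz": 0, "wx": 0, "wy": 0, "wz": 0, "jaw": -1}
  ]
}}

```text
time: 7.8
tool_pos: [519.3, 195.4, 104.5]
tcp_rot: [-0.987, 1.571, -2.88]
contact_force: [-1.1, -0.1, 0.0]
grip_width: 21.8
```

```bash
python3 g.py 519.2 195 80 71.5
```

```text
t 7.8 grasp [519.32  195.38  101.461] jaw ang -108.45918258451013 xaxis [-0. -0. -1.] q6 [ 0.222  0.549  1.628 -0.     0.966  2.115] F [-1.061 -0.125  0.028] w 21.839183531900126
shift cm (current tool axes) [2.146 0.001 0.04 ] rotvec [0.001 0.    0.   ]
```

Call:
{"fn": "arm_command", "kwargs": {
  "plan": [
    {"tx": 0.4, "ty": 0, "tz": 0, "wx": 0, "wy": 0, "wz": 0, "jaw": -1},
    {"tx": 0.4, "ty": 0, "tz": 0, "wx": 0, "wy": 0, "wz": 0, "jaw": -1},
    {"tx": 0.4, "ty": 0, "tz": 0, "wx": 0, "wy": 0, "wz": 0, "jaw": -1},
    {"tx": 0.3, "ty": 0, "tz": 0, "wx": 0, "wy": 0, "wz": 0, "jaw": -1},
    {"tx": 0.2, "ty": 0, "tz": 0, "wx": 0, "wy": 0, "wz": 0, "jaw": -1},
    {"tx": 0.2, "ty": 0, "tz": 0, "wx": 0, "wy": 0, "wz": 0, "jaw": -1}
  ]
}}

```text
time: 8.4
tool_pos: [519.3, 195.3, 85.5]
tcp_rot: [-0.997, 1.57, -2.89]
contact_force: [-2.6, 1.0, 0.1]
grip_width: 21.9
```

```bash
python3 g.py 519.2 195 80 71.5
```

```text
t 8.4 grasp [519.271 195.34   82.474] jaw ang -108.46072294015019 xaxis [-0. -0. -1.] q6 [ 0.222  0.575  1.644 -0.     0.923  2.115] F [-2.594  0.955  0.097] w 21.854445555880105
shift cm (current tool axes) [0.247 0.004 0.034] rotvec [0.001 0.    0.   ]
```

Call:
{"fn": "arm_command", "kwargs": {
  "plan": [
    {"tx": 0.1, "ty": -0.05, "tz": 0, "wx": 0, "wy": 0, "wz": 0, "jaw": -1},
    {"tx": 0.1, "ty": 0, "tz": 0, "wx": 0, "wy": 0, "wz": 0, "jaw": -1},
    {"tx": 0.1, "ty": 0, "tz": 0, "wx": 0, "wy": 0, "wz": 0, "jaw": -1},
    {"tx": 0, "ty": 0, "tz": 0, "wx": 0, "wy": 0, "wz": 0, "jaw": -1}
  ]
}}

```text
time: 8.8
tool_pos: [519.2, 195.5, 84.2]
tcp_rot: [1.872, 1.57, -0.021]
contact_force: [-4.4, 0.1, 10.7]
grip_width: 21.6
```

```bash
python3 g.py 519.2 195 80 71.5
```

```text
t 8.8 grasp [519.193 195.505  81.209] jaw ang -108.4509164393332 xaxis [ 0.001 -0.    -1.   ] q6 [ 0.222  0.576  1.647 -0.     0.918  2.115] F [-4.449  0.133 10.677] w 21.559635831415118
shift cm (current tool axes) [0.121 0.017 0.048] rotvec [ 0.001 -0.    -0.001]
```

The grip has seated: 10.7 N upward at grasp z 81, against about 80 to 81 expected. I'll release, lift and check.

Call:
{"fn": "arm_command", "kwargs": {
  "plan": [
    {"tx": -0.1, "ty": 0, "tz": 0, "wx": 0, "wy": 0, "wz": 0, "jaw": -1},
    {"tx": 0, "ty": 0, "tz": 0, "wx": 0, "wy": 0, "wz": 0, "jaw": 0},
    {"tx": 0, "ty": 0, "tz": 0, "wx": 0, "wy": 0, "wz": 0, "jaw": 0},
    {"tx": 0, "ty": 0, "tz": 0, "wx": 0, "wy": 0, "wz": 0, "jaw": 0},
    {"tx": 0, "ty": 0, "tz": 0, "wx": 0, "wy": 0, "wz": 0, "jaw": 0},
    {"tx": -1, "ty": 0, "tz": 0, "wx": 0, "wy": 0, "wz": 0, "jaw": 0},
    {"tx": -2, "ty": 0, "tz": 0, "wx": 0, "wy": 0, "wz": 0, "jaw": 0},
    {"tx": -3, "ty": 0, "tz": 0, "wx": 0, "wy": 0, "wz": 0, "jaw": 0},
    {"tx": -3, "ty": 0, "tz": 0, "wx": 0, "wy": 0, "wz": 0, "jaw": 0},
    {"tx": -3, "ty": 0, "tz": 0, "wx": 0, "wy": 0, "wz": 0, "jaw": 0},
    {"tx": -3, "ty": 0, "tz": 0, "wx": 0, "wy": 0, "wz": 0, "jaw": 0},
    {"tx": -2, "ty": 0, "tz": 0, "wx": 0, "wy": 0, "wz": 0, "jaw": 0},
    {"tx": -1, "ty": 0, "tz": 0, "wx": 0, "wy": 0, "wz": 0, "jaw": 0}
  ]
}}

```text
time: 10.1
tool_pos: [519.6, 195.7, 266.5]
tcp_rot: [2.098, 1.567, 0.205]
contact_force: [0.7, 0.3, 0.2]
grip_width: 45.7
```

```bash
python3 g.py 593 -133 250 157.5
python3 - <<'E'
from h import *
s=imaging.capture("scene")
cv2.imwrite("pics/p5.png",cv2.resize(s[140:205,255:330],None,fx=10,fy=8.9,interpolation=cv2.INTER_CUBIC))
a=proj("scene",[519.3,195.3,95]);b=proj("scene",[519.3,195.3,35]);print((a-[255,140]+.5)*[10,8.9],(b-[255,140]+.5)*[10,8.9])
E
```

```text
t 10.1 grasp [519.564 195.689 263.55 ] jaw ang -108.45783004189592 xaxis [ 0.004  0.001 -1.   ] q6 [ 0.222  0.383  1.413 -0.     1.342  2.115] F [0.666 0.32  0.192] w 45.719034706747685
shift cm (current tool axes) [ 1.357 17.368 28.856] rotvec [-1.5    0.001 -0.004]
[415.13254967 126.26165331] [400.7865642  227.51720312]
```

View pics/p5.png

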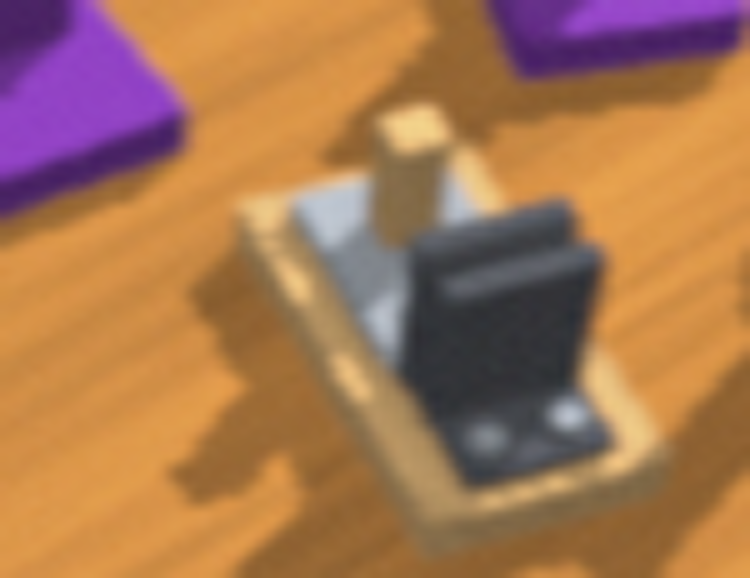

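The pin is fully home: its grip rests on the foot, with the top at (414,125) against a predicted (415,126). Next is the gauge.

Call:
{"fn": "arm_command", "kwargs": {
  "plan": [
    {"tx": 0, "ty": 0.9, "tz": 1.4, "wx": 0, "wy": 0, "wz": 0, "jaw": 0},
    {"tx": 0, "ty": 1.8, "tz": 3, "wx": 0, "wy": 0, "wz": 0, "jaw": 0},
    {"tx": 0, "ty": 2, "tz": 3.4, "wx": 0, "wy": 0, "wz": 0, "jaw": 0},
    {"tx": 0, "ty": 2, "tz": 3.4, "wx": 0, "wy": 0, "wz": 0, "jaw": 0},
    {"tx": 0, "ty": 2, "tz": 3.4, "wx": 0, "wy": 0, "wz": 0, "jaw": 0},
    {"tx": 0, "ty": 2, "tz": 3.4, "wx": 0, "wy": 0, "wz": 0, "jaw": 0},
    {"tx": 0, "ty": 2, "tz": 3.4, "wx": 0, "wy": 0, "wz": 0, "jaw": 0},
    {"tx": 0, "ty": 2, "tz": 3.4, "wx": 0, "wy": 0, "wz": 0, "jaw": 0},
    {"tx": 0, "ty": 1.8, "tz": 2.8, "wx": 0, "wy": 0, "wz": 0, "jaw": 0},
    {"tx": 0, "ty": 0.9, "tz": 1.3, "wx": 0, "wy": 0, "wz": 0, "jaw": 0},
    {"tx": 0, "ty": 0, "tz": 0, "wx": 0, "wy": 0, "wz": 0, "jaw": 0}
  ]
}}

```text
time: 11.25
tool_pos: [592.4, -135.2, 262.4]
tcp_rot: [-1.503, 1.569, 2.885]
contact_force: [0.2, 0.5, -0.6]
grip_width: 45.8
```

Call:
{"fn": "arm_command", "kwargs": {
  "plan": [
    {"tx": 0, "ty": 0, "tz": 0, "wx": -0.1, "wy": 0, "wz": 0, "jaw": 0},
    {"tx": 0, "ty": 0, "tz": 0, "wx": -0.14, "wy": 0, "wz": 0, "jaw": 0},
    {"tx": 0, "ty": 0, "tz": 0, "wx": -0.14, "wy": 0, "wz": 0, "jaw": 0},
    {"tx": 0, "ty": 0, "tz": 0, "wx": -0.14, "wy": 0, "wz": 0, "jaw": 0},
    {"tx": 0, "ty": 0, "tz": 0, "wx": -0.14, "wy": 0, "wz": 0, "jaw": 0},
    {"tx": 0, "ty": 0, "tz": 0, "wx": -0.14, "wy": 0, "wz": 0, "jaw": 0},
    {"tx": 0, "ty": 0, "tz": 0, "wx": -0.14, "wy": 0, "wz": 0, "jaw": 0},
    {"tx": 0, "ty": 0, "tz": 0, "wx": -0.14, "wy": 0, "wz": 0, "jaw": 0},
    {"tx": 0, "ty": 0, "tz": 0, "wx": -0.14, "wy": 0, "wz": 0, "jaw": 0},
    {"tx": 0, "ty": 0, "tz": 0, "wx": -0.14, "wy": 0, "wz": 0, "jaw": 0},
    {"tx": 0, "ty": 0, "tz": 0, "wx": -0.14, "wy": 0, "wz": 0, "jaw": 0},
    {"tx": 0, "ty": 0, "tz": 0, "wx": 0, "wy": 0, "wz": 0, "jaw": 0},
    {"tx": 0, "ty": 0, "tz": 0, "wx": 0, "wy": 0, "wz": 0, "jaw": 0}
  ]
}}

```text
time: 12.55
tool_pos: [592.4, -132.2, 263.6]
tcp_rot: [2.723, 1.57, 2.328]
contact_force: [-0.7, -0.5, -0.1]
grip_width: 46.2
```

```bash
python3 g.py 593 -133 130 157.5
```

```text
t 12.55 grasp [ 592.353 -132.242  260.639] jaw ang -22.64671997985641 xaxis [-0.  0. -1.] q6 [-0.346  0.486  1.258  0.     1.399  0.049] F [-0.694 -0.536 -0.123] w 46.204142160408296
shift cm (current tool axes) [13.064 -0.048  0.095] rotvec [-0.003 -0.    -0.   ]
```

Call:
{"fn": "arm_command", "kwargs": {
  "plan": [
    {"tx": 1, "ty": 0, "tz": 0.05, "wx": 0, "wy": 0, "wz": 0, "jaw": 0},
    {"tx": 2, "ty": 0, "tz": 0, "wx": 0, "wy": 0, "wz": 0, "jaw": 0},
    {"tx": 2.5, "ty": 0, "tz": 0, "wx": 0, "wy": 0, "wz": 0, "jaw": 0},
    {"tx": 2, "ty": 0, "tz": 0, "wx": 0, "wy": 0, "wz": 0, "jaw": 0},
    {"tx": 1.5, "ty": 0, "tz": 0, "wx": 0, "wy": 0, "wz": 0, "jaw": 0},
    {"tx": 1.5, "ty": 0, "tz": 0, "wx": 0, "wy": 0, "wz": 0, "jaw": 0},
    {"tx": 1.5, "ty": 0, "tz": 0, "wx": 0, "wy": 0, "wz": 0, "jaw": 0},
    {"tx": 1, "ty": 0, "tz": 0, "wx": 0, "wy": 0, "wz": 0, "jaw": 0},
    {"tx": 0, "ty": 0, "tz": 0, "wx": 0, "wy": 0, "wz": 0, "jaw": 0}
  ]
}}

```text
time: 13.45
tool_pos: [591.9, -133.4, 131.7]
tcp_rot: [-3.08, 1.567, 2.809]
contact_force: [-0.2, 0.4, -0.5]
grip_width: 46.1
```

```bash
python3 g.py 593 -133 130 157.5
python3 - <<'E'
from h import *
s=imaging.capture("scene")
cv2.imwrite("pics/p6.png",cv2.resize(s[170:260,180:270],None,fx=6,fy=6,interpolation=cv2.INTER_CUBIC))
E
```

```text
t 13.45 grasp [ 591.936 -133.426  128.721] jaw ang -22.575004765663113 xaxis [-0.003  0.001 -1.   ] q6 [-0.348  0.599  1.441 -0.     1.105  0.046] F [-0.167  0.442 -0.467] w 46.0866862051343
shift cm (current tool axes) [-0.128  0.08   0.081] rotvec [-0.001 -0.004  0.   ]
```

View pics/p6.png

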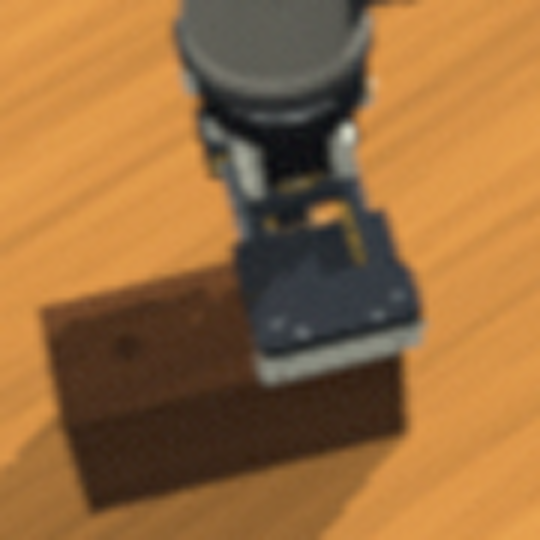

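The gripper hides the handle, as expected from this angle, and there is no contact force. I'll close.

Call:
{"fn": "arm_command", "kwargs": {
  "plan": [
    {"tx": 0, "ty": 0, "tz": 0, "wx": 0, "wy": 0, "wz": 0, "jaw": -1},
    {"tx": 0, "ty": 0, "tz": 0, "wx": 0, "wy": 0, "wz": 0, "jaw": -1},
    {"tx": 0, "ty": 0, "tz": 0, "wx": 0, "wy": 0, "wz": 0, "jaw": -1},
    {"tx": 0, "ty": 0, "tz": 0, "wx": 0, "wy": 0, "wz": 0, "jaw": -1},
    {"tx": 0, "ty": 0, "tz": 0, "wx": 0, "wy": 0, "wz": 0, "jaw": -1},
    {"tx": 0, "ty": 0, "tz": 0, "wx": 0, "wy": 0, "wz": 0, "jaw": -1}
  ]
}}

```text
time: 14.1
tool_pos: [593.2, -134.0, 134.3]
tcp_rot: [-0.031, 1.57, -0.424]
contact_force: [0.1, 0.2, 4.7]
grip_width: 22.1
```

```bash
python3 g.py 593 -133 130 157.5
```

```text
t 14.1 grasp [ 593.223 -134.001  131.314] jaw ang -22.518850640440316 xaxis [ 0.001 -0.    -1.   ] q6 [-0.348  0.596  1.438 -0.     1.106  0.045] F [0.086 0.245 4.676] w 22.138451468294623
shift cm (current tool axes) [ 0.131  0.084 -0.059] rotvec [-0.     0.001  0.   ]
```

Call:
{"fn": "arm_command", "kwargs": {
  "plan": [
    {"tx": -0.5, "ty": 0, "tz": 0, "wx": 0, "wy": 0, "wz": 0, "jaw": -1},
    {"tx": -1, "ty": 0, "tz": 0, "wx": 0, "wy": 0, "wz": 0, "jaw": -1},
    {"tx": -2, "ty": 0, "tz": 0, "wx": 0, "wy": 0, "wz": 0, "jaw": -1},
    {"tx": -2, "ty": 0, "tz": 0, "wx": 0, "wy": 0, "wz": 0, "jaw": -1},
    {"tx": -2, "ty": 0, "tz": 0, "wx": 0, "wy": 0, "wz": 0, "jaw": -1},
    {"tx": -2, "ty": 0, "tz": 0, "wx": 0, "wy": 0, "wz": 0, "jaw": -1},
    {"tx": -2, "ty": 0, "tz": 0, "wx": 0, "wy": 0, "wz": 0, "jaw": -1},
    {"tx": -1.5, "ty": 0, "tz": 0, "wx": 0, "wy": 0, "wz": 0, "jaw": -1},
    {"tx": -0.5, "ty": 0, "tz": 0, "wx": 0, "wy": 0, "wz": 0, "jaw": -1},
    {"tx": 0, "ty": 0, "tz": 0, "wx": 0, "wy": 0, "wz": 0, "jaw": -1}
  ]
}}

```text
time: 15.1
tool_pos: [593.1, -133.9, 269.5]
tcp_rot: [0.017, 1.569, -0.376]
contact_force: [0.2, -0.3, -0.8]
grip_width: 22.4
```

```bash
python3 g.py 590.2 171.7 265 161.5
python3 - <<'E'
from h import *
from plant import readout
s=imaging.capture("scene")
cv2.imwrite("pics/p7.png",cv2.resize(s[140:260,180:300],None,fx=5,fy=5,interpolation=cv2.INTER_CUBIC))
p=proj("scene",readout.get_obs()['tool_pos']-[0,0,123]);print((p-[180,140]+.5)*5)
E
```

```text
t 15.1 grasp [ 593.117 -133.947  266.537] jaw ang -22.518406023298574 xaxis [ 0.001 -0.001 -1.   ] q6 [-0.348  0.483  1.245 -0.     1.412  0.045] F [ 0.187 -0.343 -0.75 ] w 22.375255630296532
shift cm (current tool axes) [  0.136  28.123 -11.975] rotvec [-0.07   0.002  0.   ]
[251.98103811 354.77344881]
```

View pics/p7.png

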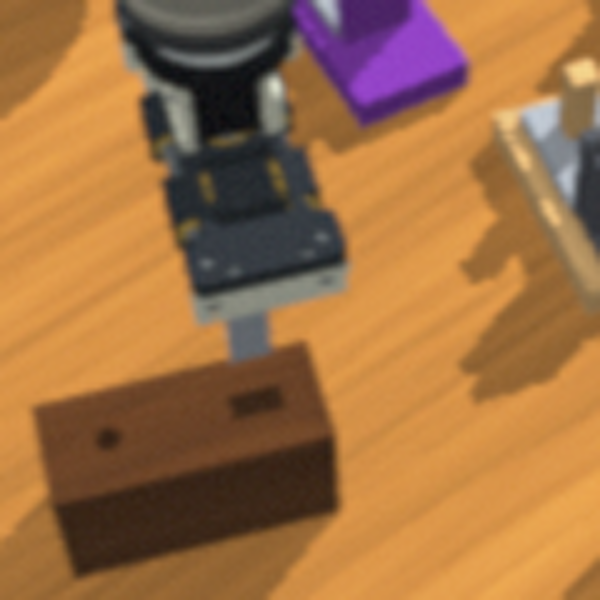

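The gauge is held upright, with its tip at crop (250,360) against a predicted (252,355). I'll move it to the jig.

Call:
{"fn": "arm_command", "kwargs": {
  "plan": [
    {"tx": 0, "ty": 1, "tz": -0.4, "wx": 0, "wy": 0, "wz": 0, "jaw": -1},
    {"tx": 0, "ty": 2.2, "tz": -0.9, "wx": 0, "wy": 0, "wz": 0, "jaw": -1},
    {"tx": 0, "ty": 3, "tz": -1.3, "wx": 0, "wy": 0, "wz": 0, "jaw": -1},
    {"tx": 0, "ty": 3, "tz": -1.3, "wx": 0, "wy": 0, "wz": 0, "jaw": -1},
    {"tx": 0, "ty": 3, "tz": -1.3, "wx": 0, "wy": 0, "wz": 0, "jaw": -1},
    {"tx": 0, "ty": 3, "tz": -1.3, "wx": 0, "wy": 0, "wz": 0, "jaw": -1},
    {"tx": 0, "ty": 3, "tz": -1.3, "wx": 0, "wy": 0, "wz": 0, "jaw": -1},
    {"tx": 0, "ty": 3, "tz": -1.3, "wx": 0, "wy": 0, "wz": 0, "jaw": -1},
    {"tx": 0, "ty": 3, "tz": -1.3, "wx": 0, "wy": 0, "wz": 0, "jaw": -1},
    {"tx": 0, "ty": 2.5, "tz": -1, "wx": 0, "wy": 0, "wz": 0, "jaw": -1},
    {"tx": 0, "ty": 1.4, "tz": -0.6, "wx": 0, "wy": 0, "wz": 0, "jaw": -1},
    {"tx": 0, "ty": 0, "tz": 0, "wx": -0.07, "wy": 0, "wz": 0, "jaw": -1},
    {"tx": 0, "ty": 0, "tz": 0, "wx": 0, "wy": 0, "wz": 0, "jaw": -1},
    {"tx": 0, "ty": 0, "tz": 0, "wx": 0, "wy": 0, "wz": 0, "jaw": -1}
  ]
}}

```text
time: 16.55
tool_pos: [589.5, 171.3, 268.2]
tcp_rot: [-2.338, 1.57, -2.663]
contact_force: [0.3, -0.2, -0.3]
grip_width: 22.1
```

```bash
python3 g.py 590.2 171.7 240 161.5
python3 - <<'E'
from h import *
from plant import readout
s=imaging.capture("scene");t=imaging.capture("top")
cv2.imwrite("pics/p8.png",cv2.resize(s[100:205,255:360],None,fx=6,fy=6,interpolation=cv2.INTER_CUBIC))
cv2.imwrite("pics/p8t.png",cv2.resize(t[140:230,150:240],None,fx=6,fy=6,interpolation=cv2.INTER_CUBIC))
p=proj("scene",readout.get_obs()['tool_pos']-[0,0,123]);print((p-[255,100]+.5)*6)
E
```

```text
t 16.55 grasp [589.543 171.277 265.223] jaw ang -18.624940401726192 xaxis [-0.001 -0.    -1.   ] q6 [ 0.158  0.497  1.226 -0.     1.419  0.483] F [ 0.273 -0.247 -0.313] w 22.078941323798873
shift cm (current tool axes) [2.522 0.063 0.051] rotvec [-0.002 -0.001  0.001]
[312.74647029 359.76727146]
```

View pics/p8.png

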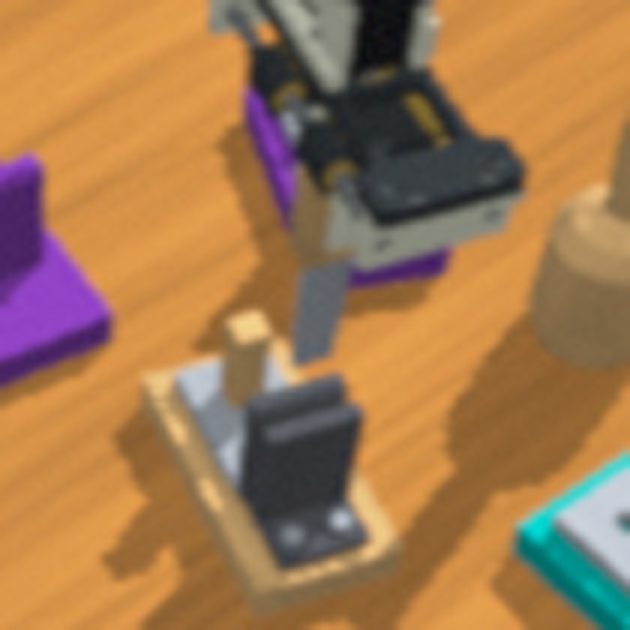

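View pics/p8t.png

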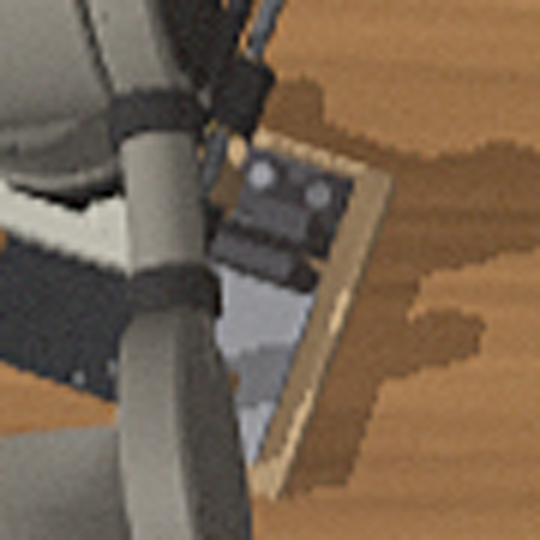

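Call:
{"fn": "arm_command", "kwargs": {
  "plan": [
    {"tx": 0.6, "ty": 0.05, "tz": 0.05, "wx": 0, "wy": 0, "wz": 0, "jaw": -1},
    {"tx": 1, "ty": 0, "tz": 0, "wx": 0, "wy": 0, "wz": 0, "jaw": -1},
    {"tx": 1, "ty": 0, "tz": 0, "wx": 0, "wy": 0, "wz": 0, "jaw": -1},
    {"tx": 0.4, "ty": 0, "tz": 0, "wx": 0, "wy": 0, "wz": 0, "jaw": -1},
    {"tx": 0, "ty": 0, "tz": 0, "wx": 0, "wy": 0, "wz": 0, "jaw": -1}
  ]
}}

```text
time: 17.15
tool_pos: [589.9, 171.8, 237.4]
tcp_rot: [-2.612, 1.568, -2.935]
contact_force: [-0.3, -0.3, -1.2]
grip_width: 22.3
```

```bash
python3 g.py 590.2 171.7 240 161.5
python3 - <<'E'
from h import *
s=imaging.capture("scene")
cv2.imwrite("pics/p9.png",cv2.resize(s[135:195,275:335],None,fx=10,fy=10,interpolation=cv2.INTER_CUBIC))
a=np.radians(-18.5);X=np.array([np.cos(a),np.sin(a),0]);Y=np.array([-X[1],X[0],0]);O=np.array([590.2,171.7,0])
for x,y,z in((-17,28,107),(-17,-28,107),(0,0,107),(0,28,107),(0,-28,107),(2,28,102),(2,-28,102),(16,28,107),(16,-28,107)):
    p=proj("scene",O+X*x+Y*y+[0,0,z]);print(x,y,z,(p-[275,135]+.5)*10)
E
```

```text
t 17.15 grasp [589.87  171.837 234.388] jaw ang -18.51199387973987 xaxis [-0.002 -0.    -1.   ] q6 [ 0.159  0.517  1.276 -0.     1.35   0.482] F [-0.294 -0.26  -1.209] w 22.32602297979864
shift cm (current tool axes) [-0.561 -0.003  0.035] rotvec [-0.    -0.002  0.001]
-17 28 107 [366.37114534 267.58191312]
-17 -28 107 [211.57663677 312.55037508]
0 0 107 [310.95045215 327.13817722]
0 28 107 [388.47351766 304.40672661]
0 -28 107 [232.66838277 350.09218428]
2 28 102 [389.21149635 318.58145554]
2 -28 102 [233.80391186 364.2908887 ]
16 28 107 [409.59509649 339.5974378 ]
16 -28 107 [252.82718793 385.97342508]
```

View pics/p9.png

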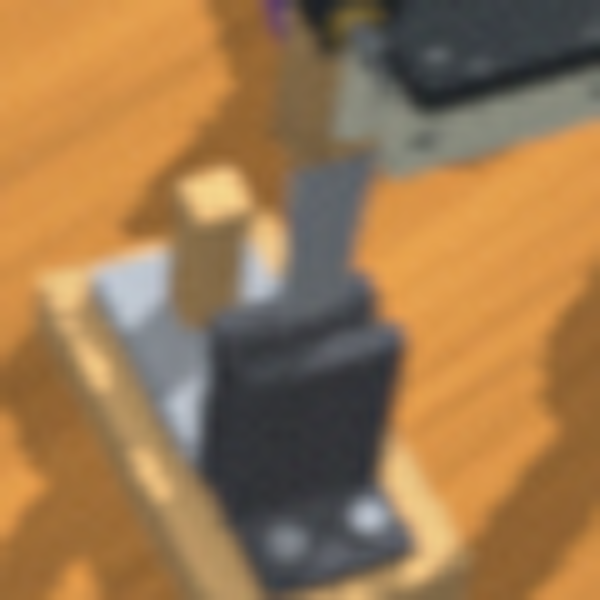

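The projected slot edges match the picture within about 1 to 2 mm, and the blade tip (315,305) is over the slot. I'll descend slowly and watch the force.

Call:
{"fn": "arm_command", "kwargs": {
  "plan": [
    {"tx": 0.4, "ty": 0, "tz": 0.03, "wx": 0, "wy": 0, "wz": 0, "jaw": -1},
    {"tx": 0.3, "ty": 0, "tz": 0, "wx": 0, "wy": 0, "wz": 0, "jaw": -1},
    {"tx": 0.3, "ty": 0, "tz": 0, "wx": 0, "wy": 0, "wz": 0, "jaw": -1},
    {"tx": 0, "ty": 0, "tz": 0, "wx": 0, "wy": 0, "wz": 0, "jaw": -1}
  ]
}}

```text
time: 17.6
tool_pos: [590.4, 171.8, 228.2]
tcp_rot: [-2.545, 1.57, -2.868]
contact_force: [-0.2, -0.3, -1.4]
grip_width: 22.1
```

Call:
{"fn": "arm_command", "kwargs": {
  "plan": [
    {"tx": 0.3, "ty": 0, "tz": 0, "wx": 0, "wy": 0, "wz": 0, "jaw": -1},
    {"tx": 0.3, "ty": 0, "tz": 0, "wx": 0, "wy": 0, "wz": 0, "jaw": -1},
    {"tx": 0.2, "ty": 0, "tz": 0, "wx": 0, "wy": 0, "wz": 0, "jaw": -1},
    {"tx": 0, "ty": 0, "tz": 0, "wx": 0, "wy": 0, "wz": 0, "jaw": -1}
  ]
}}

```text
time: 18.0
tool_pos: [590.5, 171.8, 220.2]
tcp_rot: [-2.541, 1.57, -2.864]
contact_force: [-0.5, -1.0, -1.1]
grip_width: 22.2
```

```bash
python3 g.py 590.2 171.7 200 161.5
python3 - <<'E'
from h import *
s=imaging.capture("scene")
cv2.imwrite("pics/p10.png",cv2.resize(s[135:195,275:335],None,fx=10,fy=10,interpolation=cv2.INTER_CUBIC))
E
```

```text
t 18.0 grasp [590.459 171.831 217.238] jaw ang -18.507868754326687 xaxis [-0.001 -0.    -1.   ] q6 [ 0.159  0.53   1.303 -0.     1.309  0.482] F [-0.52  -1.033 -1.065] w 22.210690977184967
shift cm (current tool axes) [ 1.724 -0.02  -0.019] rotvec [-0.    -0.001  0.   ]
```

View pics/p10.png

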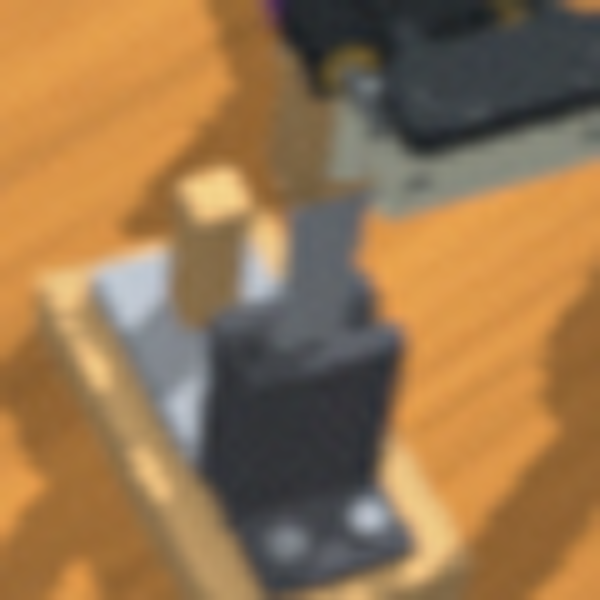

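The blade now passes in front of the sliding cheek and behind the fixed one, so it is in the slot with no resistance. I'll continue gently.

Call:
{"fn": "arm_command", "kwargs": {
  "plan": [
    {"tx": 0.2, "ty": 0, "tz": 0, "wx": 0, "wy": 0, "wz": 0, "jaw": -1},
    {"tx": 0.2, "ty": 0, "tz": 0, "wx": 0, "wy": 0, "wz": 0, "jaw": -1},
    {"tx": 0.2, "ty": 0, "tz": 0, "wx": 0, "wy": 0, "wz": 0, "jaw": -1},
    {"tx": 0.2, "ty": 0, "tz": 0, "wx": 0, "wy": 0, "wz": 0, "jaw": -1},
    {"tx": 0, "ty": 0, "tz": 0, "wx": 0, "wy": 0, "wz": 0, "jaw": -1}
  ]
}}

```text
time: 18.55
tool_pos: [590.4, 171.8, 212.2]
tcp_rot: [-2.556, 1.57, -2.879]
contact_force: [0.5, 0.2, -0.9]
grip_width: 21.8
```

Call:
{"fn": "arm_command", "kwargs": {
  "plan": [
    {"tx": 0.2, "ty": 0, "tz": 0, "wx": 0, "wy": 0, "wz": 0, "jaw": -1},
    {"tx": 0.2, "ty": 0, "tz": 0, "wx": 0, "wy": 0, "wz": 0, "jaw": -1},
    {"tx": 0.2, "ty": 0, "tz": 0, "wx": 0, "wy": 0, "wz": 0, "jaw": -1},
    {"tx": 0, "ty": 0, "tz": 0, "wx": 0, "wy": 0, "wz": 0, "jaw": -1}
  ]
}}

```text
time: 18.95
tool_pos: [590.5, 171.8, 206.3]
tcp_rot: [-2.523, 1.57, -2.846]
contact_force: [0.9, -0.3, -1.6]
grip_width: 22.5
```

Call:
{"fn": "arm_command", "kwargs": {
  "plan": [
    {"tx": 0.2, "ty": 0, "tz": 0, "wx": 0, "wy": 0, "wz": 0, "jaw": -1},
    {"tx": 0.2, "ty": 0, "tz": 0, "wx": 0, "wy": 0, "wz": 0, "jaw": -1},
    {"tx": 0, "ty": 0, "tz": 0, "wx": 0, "wy": 0, "wz": 0, "jaw": -1}
  ]
}}

```text
time: 19.25
tool_pos: [590.5, 171.8, 202.3]
tcp_rot: [-2.53, 1.57, -2.853]
contact_force: [-0.0, -0.5, -1.4]
grip_width: 21.9
```

Call:
{"fn": "arm_command", "kwargs": {
  "plan": [
    {"tx": 0.2, "ty": 0, "tz": 0, "wx": 0, "wy": 0, "wz": 0, "jaw": -1},
    {"tx": 0.2, "ty": 0, "tz": 0, "wx": 0, "wy": 0, "wz": 0, "jaw": -1},
    {"tx": 0, "ty": 0, "tz": 0, "wx": 0, "wy": 0, "wz": 0, "jaw": -1},
    {"tx": 0, "ty": 0, "tz": 0, "wx": 0, "wy": 0, "wz": 0, "jaw": -1}
  ]
}}

```text
time: 19.65
tool_pos: [590.6, 171.9, 198.5]
tcp_rot: [-2.735, 1.57, -3.058]
contact_force: [-1.3, 1.1, -1.5]
grip_width: 22.5
```

Call:
{"fn": "arm_command", "kwargs": {
  "plan": [
    {"tx": 0.2, "ty": 0, "tz": 0, "wx": 0, "wy": 0, "wz": 0, "jaw": -1},
    {"tx": 0.2, "ty": 0, "tz": 0, "wx": 0, "wy": 0, "wz": 0, "jaw": -1},
    {"tx": 0, "ty": 0, "tz": 0, "wx": 0, "wy": 0, "wz": 0, "jaw": -1},
    {"tx": 0, "ty": 0, "tz": 0, "wx": 0, "wy": 0, "wz": 0, "jaw": -1}
  ]
}}

```text
time: 20.05
tool_pos: [590.5, 171.9, 194.5]
tcp_rot: [-2.626, 1.57, -2.949]
contact_force: [-0.4, 0.8, -1.8]
grip_width: 22.3
```

Call:
{"fn": "arm_command", "kwargs": {
  "plan": [
    {"tx": 0.1, "ty": 0, "tz": 0, "wx": 0, "wy": 0, "wz": 0, "jaw": -1},
    {"tx": 0.1, "ty": 0, "tz": 0, "wx": 0, "wy": 0, "wz": 0, "jaw": -1},
    {"tx": 0, "ty": 0, "tz": 0, "wx": 0, "wy": 0, "wz": 0, "jaw": -1},
    {"tx": 0, "ty": 0, "tz": 0, "wx": 0, "wy": 0, "wz": 0, "jaw": -1}
  ]
}}

```text
time: 20.45
tool_pos: [590.6, 171.8, 192.6]
tcp_rot: [-2.181, 1.571, -2.504]
contact_force: [-0.1, 0.1, -0.5]
grip_width: 22.1
```

Call:
{"fn": "arm_command", "kwargs": {
  "plan": [
    {"tx": 0.1, "ty": 0, "tz": 0, "wx": 0, "wy": 0, "wz": 0, "jaw": -1},
    {"tx": 0.1, "ty": 0, "tz": 0, "wx": 0, "wy": 0, "wz": 0, "jaw": -1},
    {"tx": 0, "ty": 0, "tz": 0, "wx": 0, "wy": 0, "wz": 0, "jaw": -1},
    {"tx": 0, "ty": 0, "tz": 0, "wx": 0, "wy": 0, "wz": 0, "jaw": -1}
  ]
}}

```text
time: 20.85
tool_pos: [590.6, 171.9, 190.5]
tcp_rot: [-2.592, 1.57, -2.915]
contact_force: [-0.0, 0.7, -0.2]
grip_width: 22.0
```

Call:
{"fn": "arm_command", "kwargs": {
  "plan": [
    {"tx": 0.1, "ty": 0, "tz": 0, "wx": 0, "wy": 0, "wz": 0, "jaw": -1},
    {"tx": 0.1, "ty": 0, "tz": 0, "wx": 0, "wy": 0, "wz": 0, "jaw": -1},
    {"tx": 0, "ty": 0, "tz": 0, "wx": 0, "wy": 0, "wz": 0, "jaw": -1},
    {"tx": 0, "ty": 0, "tz": 0, "wx": 0, "wy": 0, "wz": 0, "jaw": -1}
  ]
}}

```text
time: 21.25
tool_pos: [590.6, 171.9, 188.5]
tcp_rot: [-2.546, 1.57, -2.869]
contact_force: [-0.7, -0.5, -0.8]
grip_width: 21.8
```

Run:
```python
from h import *
s=imaging.capture("scene")
cv2.imwrite("pics/p11.png",cv2.resize(s[135:195,275:335],None,fx=10,fy=10,interpolation=cv2.INTER_CUBIC))
```

```text
(no output)
```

View pics/p11.png

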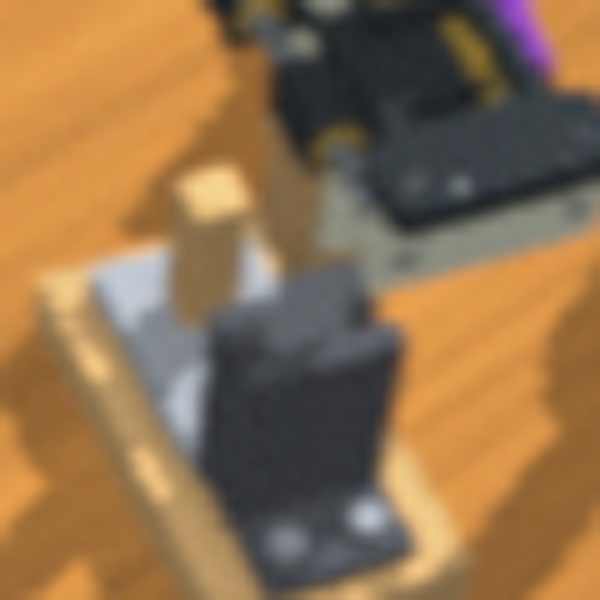

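The blade is still going straight down the slot with no drag yet, and the pin and cheeks look unchanged.

Call:
{"fn": "arm_command", "kwargs": {
  "plan": [
    {"tx": 0.1, "ty": 0, "tz": 0, "wx": 0, "wy": 0, "wz": 0, "jaw": -1},
    {"tx": 0.1, "ty": 0, "tz": 0, "wx": 0, "wy": 0, "wz": 0, "jaw": -1},
    {"tx": 0, "ty": 0, "tz": 0, "wx": 0, "wy": 0, "wz": 0, "jaw": -1},
    {"tx": 0, "ty": 0, "tz": 0, "wx": 0, "wy": 0, "wz": 0, "jaw": -1}
  ]
}}

```text
time: 21.7
tool_pos: [590.6, 171.8, 186.6]
tcp_rot: [-2.512, 1.571, -2.835]
contact_force: [-0.6, 0.2, -0.3]
grip_width: 22.2
```

Call:
{"fn": "arm_command", "kwargs": {
  "plan": [
    {"tx": 0.1, "ty": 0, "tz": 0, "wx": 0, "wy": 0, "wz": 0, "jaw": -1},
    {"tx": 0.1, "ty": 0, "tz": 0, "wx": 0, "wy": 0, "wz": 0, "jaw": -1},
    {"tx": 0, "ty": 0, "tz": 0, "wx": 0, "wy": 0, "wz": 0, "jaw": -1},
    {"tx": 0, "ty": 0, "tz": 0, "wx": 0, "wy": 0, "wz": 0, "jaw": -1}
  ]
}}

```text
time: 22.1
tool_pos: [590.6, 171.9, 184.6]
tcp_rot: [-2.469, 1.571, -2.792]
contact_force: [-0.9, -0.2, -1.2]
grip_width: 21.9
```

Call:
{"fn": "arm_command", "kwargs": {
  "plan": [
    {"tx": 0.1, "ty": 0, "tz": 0, "wx": 0, "wy": 0, "wz": 0, "jaw": -1},
    {"tx": 0.1, "ty": 0, "tz": 0, "wx": 0, "wy": 0, "wz": 0, "jaw": -1},
    {"tx": 0, "ty": 0, "tz": 0, "wx": 0, "wy": 0, "wz": 0, "jaw": -1},
    {"tx": 0, "ty": 0, "tz": 0, "wx": 0, "wy": 0, "wz": 0, "jaw": -1}
  ]
}}

```text
time: 22.5
tool_pos: [590.6, 171.8, 182.6]
tcp_rot: [-1.877, 1.571, -2.2]
contact_force: [-1.3, 0.5, 2.0]
grip_width: 22.3
```

Call:
{"fn": "arm_command", "kwargs": {
  "plan": [
    {"tx": 0, "ty": 0, "tz": 0, "wx": 0, "wy": 0, "wz": 0, "jaw": -1}
  ]
}}

```text
time: 22.6
tool_pos: [590.6, 171.9, 182.6]
tcp_rot: [-2.003, 1.571, -2.326]
contact_force: [-1.2, 0.9, 1.0]
grip_width: 21.7
```

Call:
{"fn": "arm_command", "kwargs": {
  "plan": [
    {"tx": 0.1, "ty": 0, "tz": 0, "wx": 0, "wy": 0, "wz": 0, "jaw": -1},
    {"tx": 0, "ty": 0, "tz": 0, "wx": 0, "wy": 0, "wz": 0, "jaw": -1},
    {"tx": 0, "ty": 0, "tz": 0, "wx": 0, "wy": 0, "wz": 0, "jaw": -1}
  ]
}}

```text
time: 22.9
tool_pos: [590.6, 171.9, 181.7]
tcp_rot: [-0.307, 1.571, -0.63]
contact_force: [-1.4, 1.0, 1.7]
grip_width: 21.9
```

Call:
{"fn": "arm_command", "kwargs": {
  "plan": [
    {"tx": 0, "ty": 0, "tz": 0, "wx": 0, "wy": 0, "wz": 0, "jaw": -1}
  ]
}}

```text
time: 23.0
tool_pos: [590.6, 171.9, 181.7]
tcp_rot: [-0.355, 1.571, -0.678]
contact_force: [-1.2, 0.7, 1.9]
grip_width: 21.7
```

Call:
{"fn": "arm_command", "kwargs": {
  "plan": [
    {"tx": 0.1, "ty": 0, "tz": 0, "wx": 0, "wy": 0, "wz": 0, "jaw": -1},
    {"tx": 0, "ty": 0, "tz": 0, "wx": 0, "wy": 0, "wz": 0, "jaw": -1},
    {"tx": 0, "ty": 0, "tz": 0, "wx": 0, "wy": 0, "wz": 0, "jaw": -1}
  ]
}}

```text
time: 23.3
tool_pos: [590.7, 171.9, 180.7]
tcp_rot: [-0.27, 1.571, -0.593]
contact_force: [-0.2, -0.2, 1.4]
grip_width: 22.0
```

Call:
{"fn": "arm_command", "kwargs": {
  "plan": [
    {"tx": 0.1, "ty": 0, "tz": 0, "wx": 0, "wy": 0, "wz": 0, "jaw": -1},
    {"tx": 0, "ty": 0, "tz": 0, "wx": 0, "wy": 0, "wz": 0, "jaw": -1},
    {"tx": 0, "ty": 0, "tz": 0, "wx": 0, "wy": 0, "wz": 0, "jaw": -1}
  ]
}}

```text
time: 23.6
tool_pos: [590.6, 171.9, 179.5]
tcp_rot: [-2.383, 1.571, -2.706]
contact_force: [-1.7, 0.6, 1.4]
grip_width: 22.0
```

Call:
{"fn": "arm_command", "kwargs": {
  "plan": [
    {"tx": 0.1, "ty": 0, "tz": 0, "wx": 0, "wy": 0, "wz": 0, "jaw": -1},
    {"tx": 0, "ty": 0, "tz": 0, "wx": 0, "wy": 0, "wz": 0, "jaw": -1},
    {"tx": 0, "ty": 0, "tz": 0, "wx": 0, "wy": 0, "wz": 0, "jaw": -1}
  ]
}}

```text
time: 23.9
tool_pos: [590.6, 171.9, 178.7]
tcp_rot: [-0.782, 1.571, -1.105]
contact_force: [-1.5, 0.0, 2.4]
grip_width: 22.0
```

Call:
{"fn": "arm_command", "kwargs": {
  "plan": [
    {"tx": 0.1, "ty": 0, "tz": 0, "wx": 0, "wy": 0, "wz": 0, "jaw": -1},
    {"tx": 0, "ty": 0, "tz": 0, "wx": 0, "wy": 0, "wz": 0, "jaw": -1},
    {"tx": 0, "ty": 0, "tz": 0, "wx": 0, "wy": 0, "wz": 0, "jaw": -1}
  ]
}}

```text
time: 24.2
tool_pos: [590.7, 171.9, 177.8]
tcp_rot: [0.1, 1.571, -0.223]
contact_force: [-0.8, 0.2, 4.0]
grip_width: 21.9
```

Call:
{"fn": "arm_command", "kwargs": {
  "plan": [
    {"tx": 0.1, "ty": 0, "tz": 0, "wx": 0, "wy": 0, "wz": 0, "jaw": -1},
    {"tx": 0, "ty": 0, "tz": 0, "wx": 0, "wy": 0, "wz": 0, "jaw": -1},
    {"tx": 0, "ty": 0, "tz": 0, "wx": 0, "wy": 0, "wz": 0, "jaw": -1}
  ]
}}

```text
time: 24.5
tool_pos: [590.7, 171.9, 176.8]
tcp_rot: [0.266, 1.571, -0.057]
contact_force: [-1.1, 0.9, 5.6]
grip_width: 22.0
```

Call:
{"fn": "arm_command", "kwargs": {
  "plan": [
    {"tx": 0.1, "ty": 0, "tz": 0, "wx": 0, "wy": 0, "wz": 0, "jaw": -1},
    {"tx": 0, "ty": 0, "tz": 0, "wx": 0, "wy": 0, "wz": 0, "jaw": -1},
    {"tx": 0, "ty": 0, "tz": 0, "wx": 0, "wy": 0, "wz": 0, "jaw": -1}
  ]
}}

```text
time: 24.8
tool_pos: [590.8, 171.9, 175.9]
tcp_rot: [0.338, 1.57, 0.015]
contact_force: [-0.9, 1.0, 4.4]
grip_width: 22.1
```

Call:
{"fn": "arm_command", "kwargs": {
  "plan": [
    {"tx": 0.1, "ty": 0, "tz": 0, "wx": 0, "wy": 0, "wz": 0, "jaw": -1},
    {"tx": 0, "ty": 0, "tz": 0, "wx": 0, "wy": 0, "wz": 0, "jaw": -1},
    {"tx": 0, "ty": 0, "tz": 0, "wx": 0, "wy": 0, "wz": 0, "jaw": -1}
  ]
}}

```text
time: 25.1
tool_pos: [590.7, 171.9, 174.9]
tcp_rot: [0.212, 1.57, -0.111]
contact_force: [-1.1, 0.4, 6.0]
grip_width: 22.0
```

```bash
python3 g.py 590.2 171.7 200 161.5
python3 - <<'E'
from h import *
s=imaging.capture("scene")
cv2.imwrite("pics/p12.png",cv2.resize(s[135:195,275:335],None,fx=10,fy=10,interpolation=cv2.INTER_CUBIC))
E
```

```text
t 25.1 grasp [590.747 171.854 171.942] jaw ang -18.504624255208885 xaxis [ 0. -0. -1.] q6 [ 0.159  0.568  1.367 -0.     1.206  0.482] F [-1.087  0.41   5.967] w 22.015417842150118
shift cm (current tool axes) [-2.806 -0.032 -0.046] rotvec [-0.  0. -0.]
```

View pics/p12.png

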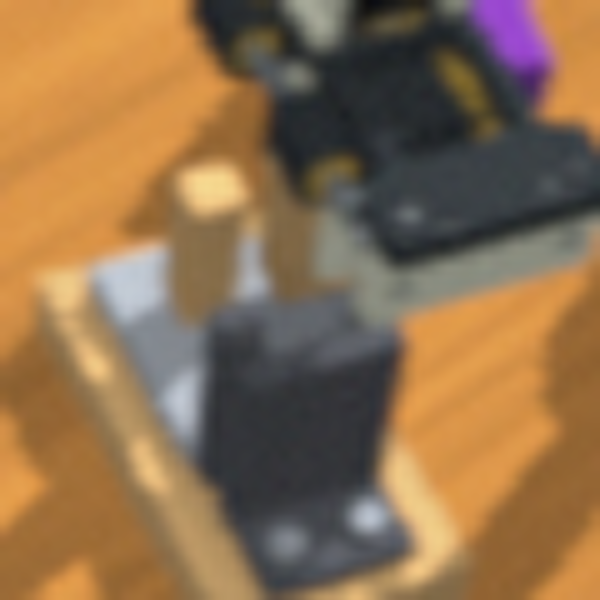

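Call:
{"fn": "arm_command", "kwargs": {
  "plan": [
    {"tx": 0.1, "ty": 0, "tz": 0, "wx": 0, "wy": 0, "wz": 0, "jaw": -1},
    {"tx": 0, "ty": 0, "tz": 0, "wx": 0, "wy": 0, "wz": 0, "jaw": -1},
    {"tx": 0, "ty": 0, "tz": 0, "wx": 0, "wy": 0, "wz": 0, "jaw": -1}
  ]
}}

```text
time: 25.45
tool_pos: [590.9, 171.8, 174.2]
tcp_rot: [0.292, 1.57, -0.031]
contact_force: [-1.7, 0.3, 6.9]
grip_width: 21.5
```

Call:
{"fn": "arm_command", "kwargs": {
  "plan": [
    {"tx": 0.1, "ty": 0, "tz": 0, "wx": 0, "wy": 0, "wz": 0, "jaw": -1},
    {"tx": 0, "ty": 0, "tz": 0, "wx": 0, "wy": 0, "wz": 0, "jaw": -1},
    {"tx": 0, "ty": 0, "tz": 0, "wx": 0, "wy": 0, "wz": 0, "jaw": -1}
  ]
}}

```text
time: 25.75
tool_pos: [591.0, 171.8, 173.4]
tcp_rot: [0.339, 1.569, 0.016]
contact_force: [-2.7, 0.5, 7.4]
grip_width: 22.1
```

Call:
{"fn": "arm_command", "kwargs": {
  "plan": [
    {"tx": 0.1, "ty": 0, "tz": 0, "wx": 0, "wy": 0, "wz": 0, "jaw": -1},
    {"tx": 0, "ty": 0, "tz": 0, "wx": 0, "wy": 0, "wz": 0, "jaw": -1},
    {"tx": 0, "ty": 0, "tz": 0, "wx": 0, "wy": 0, "wz": 0, "jaw": -1}
  ]
}}

```text
time: 26.05
tool_pos: [591.1, 171.9, 172.7]
tcp_rot: [0.377, 1.569, 0.054]
contact_force: [-1.9, -0.1, 9.1]
grip_width: 21.9
```

Call:
{"fn": "arm_command", "kwargs": {
  "plan": [
    {"tx": 0, "ty": 0, "tz": 0, "wx": 0, "wy": 0, "wz": 0, "jaw": -1},
    {"tx": 0, "ty": 0, "tz": 0, "wx": 0, "wy": 0, "wz": 0, "jaw": -1},
    {"tx": 0, "ty": 0, "tz": 0, "wx": 0, "wy": 0, "wz": 0, "jaw": -1}
  ]
}}

```text
time: 26.35
tool_pos: [591.1, 171.8, 172.8]
tcp_rot: [0.368, 1.569, 0.045]
contact_force: [-1.8, 0.4, 9.9]
grip_width: 21.9
```

```bash
python3 g.py 590.2 171.7 200 161.5
python3 - <<'E'
from h import *
from plant import readout
for i in range(2):
    s=imaging.capture("scene"); o=readout.get_obs(); print(o['contact_force'],o['moment'],o['tool_pos'])
t=imaging.capture("top")
cv2.imwrite("pics/p13.png",cv2.resize(s[135:195,275:335],None,fx=10,fy=10,interpolation=cv2.INTER_CUBIC))
cv2.imwrite("pics/p13t.png",cv2.resize(t[150:225,160:235],None,fx=8,fy=8,interpolation=cv2.INTER_CUBIC))
E
```

```text
t 26.35 grasp [591.076 171.849 169.756] jaw ang -18.50770483926212 xaxis [ 0.002  0.    -1.   ] q6 [ 0.159  0.57   1.37  -0.     1.2    0.482] F [-1.81   0.427  9.856] w 21.92855849725173
shift cm (current tool axes) [-3.025 -0.04  -0.073] rotvec [-0.     0.002 -0.001]
[-1.7881062   0.74856096  8.27634499] [ 0.0282977   0.32287925 -0.13616767] [591.09000991 171.8554029  172.74551946]
[-1.15244282  0.07267854  8.59538222] [-0.03100475  0.31394697 -0.09754984] [591.10017241 171.85995832 172.73905638]
```

View pics/p13.png

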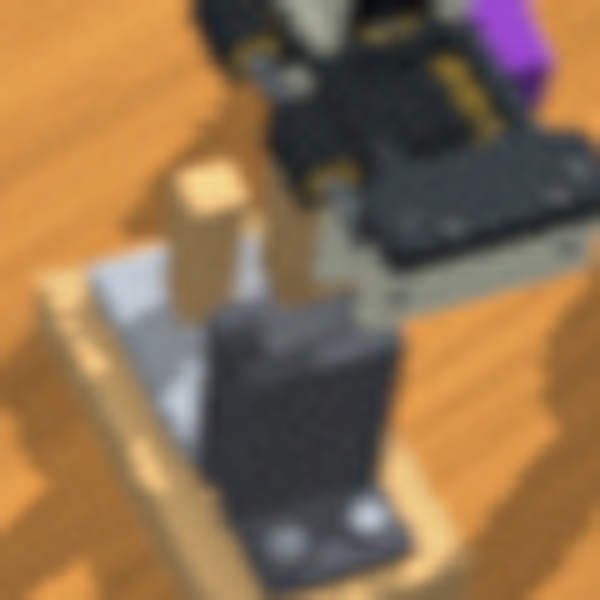

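View pics/p13t.png

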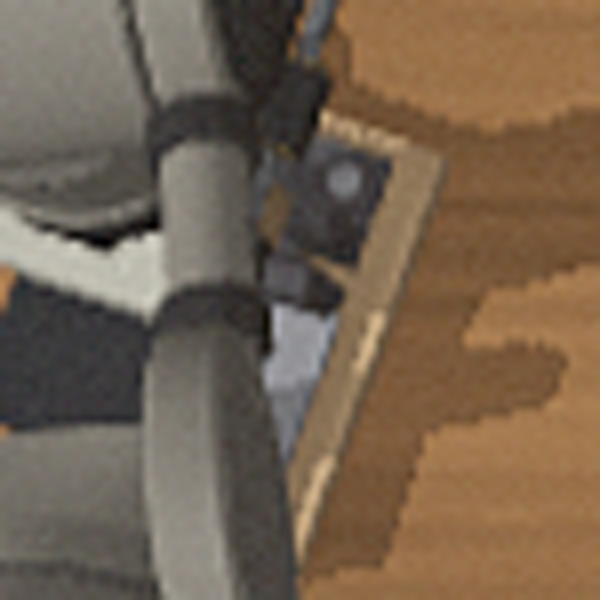

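Run:
```python
from plant import bot,readout
print(bot.close_job()); o=readout.get_obs(); print(o['time'],o['contact_force'],o['tool_pos'],o['grip_width'])
```

```text
the job is handed in; nothing more can be done
None
the job is handed in; nothing more can be done
```

The pin is in the cheek's foot and released, and I handed the job in at about 26.5 s with the gauge held upright in the slot.

- **Pin:** It seated with about 10.7 N upward at the expected height. After I let go, its grip rested on the foot, with the top within about 0.1 pixel of where it should be.
- **Gauge:** I lowered it straight down the slot. It first dragged about 47 mm in, and the push stayed low for about 5 mm, which I take to be the cheek using up its play. From there it rose steadily to a stable 8–10 N upward.
- **Final reading:** The gauge is about 57 mm into the slot, with its tip about 50 mm above the bench. The tool is upright within about 0.002 rad, and the handle had not visibly slipped in the fingers.

**Unsettled points:**
- The push rose gradually, not as a hard stop. I judged it snug from the steady force and from the arm starting to lag its commands.
- In the last picture the pin's grip sits about 0.5 pixel (about 1.5 mm) from where it was when I released it. That fits it leaning within its clearance under the wedge load, but a slight lift is not fully ruled out.
- The two cameras disagreed by about 2–4 mm, so I averaged them. The fits came out well with that.

I didn't touch the mallet, bowl, offcut or the coloured look-alikes. I didn't take a separate last picture of them.

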